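# File the returned cartridge samples

## Robot

A 7-joint arm with a two-finger parallel gripper is mounted at the origin on the work surface. World frame = base frame: x ahead of the robot, y to its left, z up, the work surface at z = 0. Lengths are in m, angles in rad, forces in N, time in s.
With the tool pointing down it reaches from about 0.4 to 0.875 m from the base axis. Payload 6.5 kg.
Tool frame: the origin (TCP) lies at the very end of the fingers, on their centre line; the grasp point (between the pads) lies 19 mm behind it; z points along the fingers, y is the direction in which the jaws open and shut (so a half turn about z gives the same grasp; the last joint's range is limited). The gripper opens to 88 mm and grips with 3 to 60 N. Pads are 18 mm wide; open, the fingers measure 123 mm over their backs; the gripper's body (75 mm by 187 mm) begins 45 mm behind the grasp point.
Start: joints at [-1.37, 0.536, -0.004, 1.538, 0.003, 1.067, -0.071], TCP at [0.171, 0.627, 0.239] pointing down, gripper open.
Joint ranges: [-2.7, 2.7], [-0.37, 2.16], [-1.27, 1.26], [0.24, 2.4], [-1.31, 4.45], [0.19, 1.91], [-2.76, 2.76]. Speed limits (rad/s): [2.39, 2.39, 3.14, 3.14, 3.14, 3.14, 3.14].

## Interface

Orientations are given as a unit quaternion [x, y, z, w].
In Python, from bench import read_state, camera, camera_info, sign_off, look_for, mark_of gives the robot as it stands.
- The arm moves only by the tool step_arm, never from a script. Its argument "deltas" is a list of rows, each a list of 3 entries, a list of its own where there are three numbers: the shift along the tool's x, y, z in mm, then the turn about the tool's z in degrees, then the closure, from 0 (fully open) to 1 (shut). In form: [[[dx, dy, dz], turn, gripper], ...]. A call has 1 to 12 rows; each row is the pose to reach, as a shift and turn from the pose commanded when the call began, along the tool's axes at that moment; what a row does not reach only later rows make up. A row lasts 1/10 s, in which the tool goes at most 50 mm and 8.59 degrees, less where a joint would pass 70% of its speed; a pose out of reach is approached as far as the arm can. A call with a gripper value outside its range is refused whole. The fingers move at their own pace and stop on an object; "force" is the grip in N (left out, the last holds). Time passes only in rows, so rows that repeat a pose let the fingers close. It gives the time, the measured TCP pose, the force and the opening at its end, in the units of the state.
- read_state(): the state, without advancing time (a new reading comes with each control period).
- camera(name): name is "scene" or "side" or "wrist"; returns the picture (420x560x3 uint8, red, green, blue); there is no depth.
- camera_info(name): a dict with "vfov" (degrees; the focal length in pixels is half the picture's height over the tangent of half this angle, whatever the lens; pixels are square), "cx", "cy" (the principal point, pixels), "eye" and "rotation" of the camera in the world. Camera axes: x right, y up, looking along -z (the intrinsics and any distortion apply to the point x, -y, -z); pixel columns grow to the right and rows downward; lengths in m; the calibration is good to about 2 mm. A picture is of the moment at which its call begins: read the wrist's pose just before it. camera_info takes no time and is no camera call; for the wrist camera it gives the pose at the moment of the call.
- sign_off(): hands the job in, once; it reports no verdict.
Trained networks look in the newest picture that a camera, given by its name, has taken for a name from the list of things; names that differ only in an ending like _2 or _b are one class to them, and where a whole thing is asked for, a point or a joint stands for the part that bears it (a point fixed in the world has none). Each returns a list of dicts, best first, with "p" (0 to 1); they miss things now and then, are a little off and sometimes report something else, mostly with a low value. They report only what shows in the picture. A call takes as long as a camera call. They do not tell look-alikes from the thing itself.
- look_for(camera, name): "rect" ([left, top, right, bottom] in pixels, round what is visible of it).
- mark_of(camera, name): "at" ([column, row] in pixels: a listed point, or the origin of a listed thing).
The state is a dict: "time": time; "joints": joint angles; "joint_vel": joint speeds; "joint_efforts": joint torques, N m; "tool_pos": TCP position; "tool_rot": TCP orientation; "wrist_force": force on the tool from outside, world axes, zero at the start; "wrist_torque": the same for the moment, N m; "width": finger opening in m.
Only numpy, scipy, OpenCV 4.12 (cv2) and the standard library are available. Lean on these libraries where they do the work, as an engineer would, in place of code of your own. Each camera call takes 0.05 s, during which the arm holds its last target.

## Task

Slide the lid out of the sample box and lay it flat on the board, then lift out every blue cartridge body and file it upright in the white tray's row where its width belongs (narrowest at the fixed end, widest at the follower), moving the neighbours apart to make room. Then close the row up tight by pushing the follower home, and slide the lid back onto the empty box until it is fully shut; leave the jar, screwdriver and protractor where they are.

Things in the scene. Friction and masses are not known exactly. Their poses are not given: they have to be found in the camera images.
- tray: White ABS filing tray, fixed: a channel 274 mm long (its y) and 76 mm wide (its x), floor 5 mm thick, side walls only 20 mm high. Origin: centre of the underside. Cartridge bodies stand in it in one row, packed from the fixed +y end, width across the channel, from the narrowest at the fixed end to the widest at the follower. Turned up to about 14 degrees.
- tray_end (a point): Inner face of the tray's fixed end wall (the +y end, wall 55 mm high), on the centre line at floor level: tray x = 0, y = +137 mm, z = 5 mm. The opposite (-y) end wall is only 18 mm high, inner face at y = -137 mm.
- follower (a joint): Follower slide, m: 0 where it closes on four bodies, 0.030 more for each further body; grows as it moves to the tray's -y end (opens); range -0.004 to 0.122. It stays where it is left and takes about 2 N to move. Bodies pushed along the channel push it open; it is pushed home from behind its plate (from the -y side).
- follower_face (a point): Middle of the follower plate's face towards the row, 60 mm above the tray floor; axes as the tray's. The follower is an upright aluminium plate 60 mm wide (x), 8 mm thick (y), 80 mm tall above the tray floor; its black foot, 15 mm high and 70 mm wide, reaches 30 mm back (-y) from the face, with a thin slanting stay up to 45 mm.
- box: Wooden slide-lid sample box, fixed: 152 (x) by 152 (y) mm outside, 113 mm high, floor 6 mm, inside 132 by 132 mm; origin: centre of the underside. Dividers 30 mm high make three bays 40 mm long, centred at y = -46, 0, +46 mm. The lid runs along y and leaves towards +y over the low (98 mm) +y end wall; the 113 mm high -y end wall is its stop.
- box_mouth (a point): Middle of the mouth of the lid's tracks, at ledge height: box x = 0, y = +58, z = 98 mm. The lid rests on ledges 98 mm high along both side walls and the +y end wall, in grooves; lips 107 to 113 mm high overhang its edges from the -y end to y = +40 mm. From +40 to +76 mm the tracks are open above and flare out by 4 mm a side, so the lid's leading edge can be laid in.
- lid: Loose plywood lid, 140 (x) by 141 (y) by 6 mm, 0.2 kg; origin: centre of its underside. A dark square grip knob, 28 by 28 mm, stands on its middle, top 40 mm above the underside. In the grooves it has 2.5 mm play each side and 3 mm in height. Fully shut, its origin is at x = 0, y = +5.5, z = 98 mm in the box's frame; it must slide about 115 mm to be free of the lips.
- jar: Bystander: amber glass jar with black twist cap, 64 mm across, 85 mm high, standing; origin at the centre of its underside.
- screwdriver: Bystander: short aluminium torque screwdriver, 150 mm long, lying on the board; origin about its middle, along its x axis.
- protractor: Bystander: half-round steel protractor plate, 130 mm by 60 mm, 3 mm thick, lying flat; origin at the middle of its underside.
- cart1: Blue plastic cartridge body, size 1 of 7: upright block 28 mm wide (x) x 30 mm thick (y) x 85 mm high with a black strip 5 mm high along the top; sizes differ in width only (28, 34, 40, 46, 52, 58, 64 mm). Origin at the centre of its underside. One of the four already standing in the tray's row.
- cart2: Blue plastic cartridge body, size 2 of 7: upright block 34 mm wide (x) x 30 mm thick (y) x 85 mm high with a black strip 5 mm high along the top; sizes differ in width only (28, 34, 40, 46, 52, 58, 64 mm). Origin at the centre of its underside. Belongs in the row between cart1 and cart3. At the start it stands in one of the bays of the closed box, width along the box's x, or is absent.
- cart3: Blue plastic cartridge body, size 3 of 7: upright block 40 mm wide (x) x 30 mm thick (y) x 85 mm high with a black strip 5 mm high along the top; sizes differ in width only (28, 34, 40, 46, 52, 58, 64 mm). Origin at the centre of its underside. One of the four already standing in the tray's row.
- cart4: Blue plastic cartridge body, size 4 of 7: upright block 46 mm wide (x) x 30 mm thick (y) x 85 mm high with a black strip 5 mm high along the top; sizes differ in width only (28, 34, 40, 46, 52, 58, 64 mm). Origin at the centre of its underside. Belongs in the row between cart3 and cart5. At the start it stands in one of the bays of the closed box, width along the box's x, or is absent.
- cart5: Blue plastic cartridge body, size 5 of 7: upright block 52 mm wide (x) x 30 mm thick (y) x 85 mm high with a black strip 5 mm high along the top; sizes differ in width only (28, 34, 40, 46, 52, 58, 64 mm). Origin at the centre of its underside. One of the four already standing in the tray's row.
- cart6: Blue plastic cartridge body, size 6 of 7: upright block 58 mm wide (x) x 30 mm thick (y) x 85 mm high with a black strip 5 mm high along the top; sizes differ in width only (28, 34, 40, 46, 52, 58, 64 mm). Origin at the centre of its underside. Belongs in the row between cart5 and cart7. At the start it stands in one of the bays of the closed box, width along the box's x, or is absent.
- cart7: Blue plastic cartridge body, size 7 of 7: upright block 64 mm wide (x) x 30 mm thick (y) x 85 mm high with a black strip 5 mm high along the top; sizes differ in width only (28, 34, 40, 46, 52, 58, 64 mm). Origin at the centre of its underside. One of the four already standing in the tray's row.
Things that resemble listed ones, but are neither listed nor needed, are in the scene too. Of the things shaped like the box, the wooden one is meant.

How it is judged:
On the way, in this order (a step that is already met when the one before it is completed fails the run):
1. the lid has been slid off the box and lies flat on the board (height (world z) of lid below 0.012 m and angle between lid's own z axis and vertical below 0.08 rad and contact force between lid and the fingers below 0.1 N), for 0.2 s.
2. every cartridge body that was in the box stands in the tray between its two neighbours in width (z of cart1 in the frame of tray between 0.001 and 0.012 m and angle between each of cart1, cart2, cart3, cart4, cart5, cart6, cart7's own z axis and vertical below 0.1 rad and x of cart1 in the frame of tray between -0.035 and 0.035 m and z of cart2 in the frame of tray between 0.001 and 0.012 m and x of cart2 in the frame of tray between -0.035 and 0.035 m and z of cart3 in the frame of tray between 0.001 and 0.012 m and x of cart3 in the frame of tray between -0.035 and 0.035 m and z of cart4 in the frame of tray between 0.001 and 0.012 m and x of cart4 in the frame of tray between -0.035 and 0.035 m and z of cart5 in the frame of tray between 0.001 and 0.012 m and x of cart5 in the frame of tray between -0.035 and 0.035 m and z of cart6 in the frame of tray between 0.001 and 0.012 m and x of cart6 in the frame of tray between -0.035 and 0.035 m and z of cart7 in the frame of tray between 0.001 and 0.012 m and x of cart7 in the frame of tray between -0.035 and 0.035 m and y of cart2 in the frame of cart1 between -0.13 and -0.026 m and y of cart2 in the frame of cart3 between 0.026 and 0.13 m and y of cart4 in the frame of cart3 between -0.13 and -0.026 m and y of cart4 in the frame of cart5 between 0.026 and 0.13 m and y of cart6 in the frame of cart5 between -0.13 and -0.026 m and y of cart6 in the frame of cart7 between 0.026 and 0.13 m), for 0.2 s.
At the end, for the whole second after the job is handed in: All bodies upright on the tray floor in order of width, square to the tray (0.12 rad), gaps between neighbours under 6 mm, the narrowest within 7 mm of the fixed end, the follower within 5 mm of the widest; lid in its grooves within 6 mm of fully shut; all at rest and released (z of cart1 in the frame of tray between 0.001 and 0.012 m and angle between each of cart1, cart2, cart3, cart4, cart5, cart6, cart7's own z axis and vertical below 0.1 rad and x of cart1 in the frame of tray between -0.035 and 0.035 m and z of cart2 in the frame of tray between 0.001 and 0.012 m and x of cart2 in the frame of tray between -0.035 and 0.035 m and z of cart3 in the frame of tray between 0.001 and 0.012 m and x of cart3 in the frame of tray between -0.035 and 0.035 m and z of cart4 in the frame of tray between 0.001 and 0.012 m and x of cart4 in the frame of tray between -0.035 and 0.035 m and z of cart5 in the frame of tray between 0.001 and 0.012 m and x of cart5 in the frame of tray between -0.035 and 0.035 m and z of cart6 in the frame of tray between 0.001 and 0.012 m and x of cart6 in the frame of tray between -0.035 and 0.035 m and z of cart7 in the frame of tray between 0.001 and 0.012 m and x of cart7 in the frame of tray between -0.035 and 0.035 m and y of cart2 in the frame of cart1 between -0.036 and -0.026 m and y of cart2 in the frame of cart3 between 0.026 and 0.036 m and y of cart4 in the frame of cart3 between -0.036 and -0.026 m and y of cart4 in the frame of cart5 between 0.026 and 0.036 m and y of cart6 in the frame of cart5 between -0.036 and -0.026 m and y of cart6 in the frame of cart7 between 0.026 and 0.036 m and y of cart1 in the frame of tray above 0.115 m and y of follower_face in the frame of cart7 above -0.02 m and (y of cart3 in the frame of cart1 above -0.036 m or (y of cart2 in the frame of cart1 above -0.036 m and y of cart2 in the frame of cart3 below 0.036 m)) and (y of cart5 in the frame of cart3 above -0.036 m or (y of cart4 in the frame of cart3 above -0.036 m and y of cart4 in the frame of cart5 below 0.036 m)) and (y of cart7 in the frame of cart5 above -0.036 m or (y of cart6 in the frame of cart5 above -0.036 m and y of cart6 in the frame of cart7 below 0.036 m)) and angle between the y axis of each of cart1, cart2, cart3, cart4, cart5, cart6, cart7 and the y axis of tray, either way round below 0.12 rad and x of lid in the frame of box between -0.006 and 0.006 m and y of lid in the frame of box between -0.002 and 0.0115 m and z of lid in the frame of box between 0.094 and 0.104 m and angle between lid's own z axis and vertical below 0.05 rad and linear speed of each of cart1, cart2, cart3, cart4, cart5, cart6, cart7, lid below 0.02 m/s); the robot touches nothing.
It fails at once if the jar is disturbed (moved over 30 mm) (distance of jar from where it was at the start of the episode above 0.03 m).
It fails at once if the screwdriver is disturbed (moved over 30 mm) (distance of screwdriver from where it was at the start of the episode above 0.03 m).
It fails at once if the protractor is disturbed (moved over 30 mm) (distance of protractor from where it was at the start of the episode above 0.03 m).
Of cart2, cart4, cart6 only 2 to 3 are there at a start; the rules pass over those that are not, and their reading is None.
At some moment in a run one of lid may be knocked a few centimetres aside while the robot is not near it.
It also fails if it takes over 208 s, if anything falls off the work surface, if the arm or the gripper's body presses on something with over 40 N, if the wrist force passes 120 N, or if a joint passes its speed limit or range.

## Working session

There is one attempt and no reset: what is moved stays moved. The work goes in short steps, Python scripts to look and compute and a tool call to move; the robot and the scene stay as the last step left them, time stands still between calls to the robot, and variables do not carry over. Pictures are saved under pics/ and viewed, and the job is handed in when it is done.

Besides the shell and the picture viewer there is one more tool, called after "Call:" as name(argument=value, ...) on one line, values as JSON. step_arm: Moves the arm, as the interface text tells. Its arguments: {"type":"object","properties":{"deltas":{"type":"array"},"force":{"type":"number"}},"required":["deltas"]}

```bash
ls; mkdir -p pics
python3 - <<'E'
from bench import *
import cv2,json
s=read_state();print({k:s[k] for k in('time','tool_pos','tool_rot','width','wrist_force')})
for n in("scene","side","wrist"):
    im=camera(n);cv2.imwrite(f"pics/a_{n}.png",im[:,:,::-1]);print(n,camera_info(n))
E
```

```text
pics
{'time': 0.0, 'tool_pos': array([0.1712471 , 0.62641071, 0.23784841]), 'tool_rot': array([ 1.32974619e-01,  9.91119072e-01, -8.56426079e-04, -3.96441984e-05]), 'width': 0.0881329194668766, 'wrist_force': array([-0.42125868, -0.82031757, -0.56812495])}
scene {'vfov': 53.61217583199063, 'cx': 278.3422043545662, 'cy': 208.8648373784562, 'eye': array([ 1.17109539, -0.05727895,  0.8788228 ]), 'rotation': array([0.26236279, 0.18933491, 0.53987869, 0.77707725])}
side {'vfov': 57.85127028251429, 'cx': 281.33445507515836, 'cy': 215.31212783152023, 'eye': array([-0.07396355,  0.77441289,  0.59740593]), 'rotation': array([-0.21252691,  0.4605304 ,  0.78935152, -0.34593097])}
wrist {'vfov': 65.76023020596845, 'cx': 279.70848690579413, 'cy': 205.72700799880948, 'eye': array([0.09213523, 0.6481885 , 0.38482686]), 'rotation': array([-0.12758559, -0.09628672,  0.59901099,  0.78462515])}
```

View pics/a_scene.png

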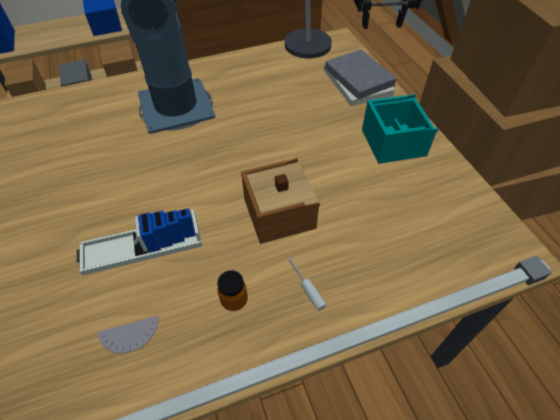

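View pics/a_side.png

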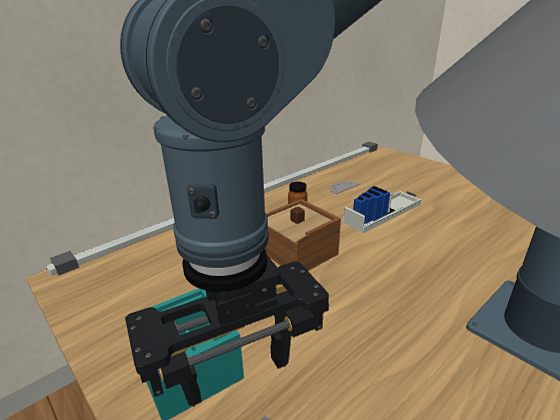

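View pics/a_wrist.png

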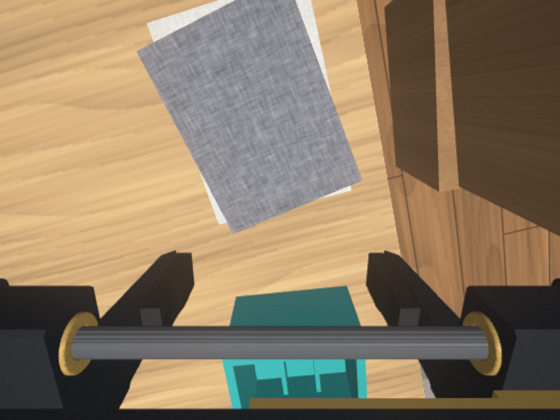

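```bash
cat > h.py <<'E'
import numpy as np,cv2
from scipy.spatial.transform import Rotation as R
from bench import *
def K(i):
    f=210/np.tan(np.radians(i['vfov'])/2); return f,i['cx'],i['cy']
def ray(i,px):
    f,cx,cy=K(i); d=np.array([(px[0]-cx)/f,-(px[1]-cy)/f,-1.])
    return R.from_quat(i['rotation']).apply(d)
def onz(i,px,z):
    d=ray(i,px); e=i['eye']; return e+d*(z-e[2])/d[2]
def proj(i,P):
    f,cx,cy=K(i); c=R.from_quat(i['rotation']).inv().apply(np.atleast_2d(P)-i['eye'])
    return np.c_[cx+f*c[:,0]/-c[:,2], cy-f*c[:,1]/-c[:,2]]
def snap(n,name):
    i=camera_info(n); im=camera(n); cv2.imwrite(f"pics/{name}.png",im[:,:,::-1]); return i,im
def crop(im,x0,y0,x1,y1,k,name):
    c=cv2.resize(im[y0:y1,x0:x1],None,fx=k,fy=k,interpolation=cv2.INTER_CUBIC); cv2.imwrite(f"pics/{name}.png",c[:,:,::-1])
def T(x,y,yaw,P):
    P=np.atleast_2d(P).astype(float); c,s=np.cos(yaw),np.sin(yaw)
    return np.c_[x+c*P[:,0]-s*P[:,1],y+s*P[:,0]+c*P[:,1],P[:,2]]
def inv(x,y,yaw,P):
    P=np.atleast_2d(P).astype(float)-[x,y,0]; c,s=np.cos(yaw),np.sin(yaw)
    return np.c_[c*P[:,0]+s*P[:,1],-s*P[:,0]+c*P[:,1],P[:,2]]
def fit(i,model,pix,x0):
    from scipy.optimize import least_squares
    model=np.array(model,float);pix=np.array(pix,float)
    r=least_squares(lambda q:(proj(i,T(*q,model))-pix).ravel(),x0,loss='soft_l1')
    return r.x,(proj(i,T(*r.x,model))-pix)
def tool(s=None):
    s=s or read_state(); M=R.from_quat(s['tool_rot']).as_matrix(); return s,np.array(s['tool_pos']),M
def delta(target,s=None):
    s,p,M=tool(s); return (M.T@(np.array(target)-p))*1000
E
python3 - <<'E'
from h import *
im=cv2.imread('pics/a_scene.png')[:,:,::-1]
crop(im,230,150,330,245,8,'c_box'); crop(im,70,200,210,280,5.5,'c_tray')
for n in('box','box_mouth','lid','tray','tray_end','follower_face','cart1','cart3','cart7','screwdriver','jar'):
    camera('scene') if n=='box' else None
    print(n,mark_of('scene',n)[:3],look_for('scene',n)[:2] if n in('box','tray','lid') else '')
E
```

```text
box [{'at': [392.9, 141.6], 'p': 0.96}, {'at': [279.7, 209.9], 'p': 0.9}] [{'rect': [243.4, 156.9, 316.3, 243.5], 'p': 0.94}, {'rect': [153.7, 208.2, 171.2, 249.2], 'p': 0.63}]
box_mouth [{'at': [417.7, 114.5], 'p': 0.77}] 
lid [{'at': [282.6, 186.1], 'p': 0.87}, {'at': [186.9, 234.0], 'p': 0.29}] [{'rect': [252.1, 162.1, 319.0, 214.7], 'p': 0.72}, {'rect': [96.4, 317.0, 156.4, 356.3], 'p': 0.62}]
tray [{'at': [142.3, 246.6], 'p': 0.78}] [{'rect': [79.4, 207.3, 202.6, 273.8], 'p': 0.66}]
tray_end [{'at': [194.8, 231.9], 'p': 0.77}] 
follower_face [{'at': [140.5, 229.0], 'p': 0.85}] 
cart1 [{'at': [187.8, 233.4], 'p': 0.82}, {'at': [151.0, 241.8], 'p': 0.79}, {'at': [168.1, 236.8], 'p': 0.75}] 
cart3 [{'at': [187.8, 233.4], 'p': 0.82}, {'at': [151.0, 241.8], 'p': 0.79}, {'at': [168.1, 236.8], 'p': 0.75}] 
cart7 [{'at': [187.8, 233.4], 'p': 0.82}, {'at': [151.0, 241.8], 'p': 0.79}, {'at': [168.1, 236.8], 'p': 0.75}] 
screwdriver [{'at': [305.1, 286.9], 'p': 0.9}] 
jar [{'at': [235.2, 296.5], 'p': 0.76}]
```

```bash
python3 -c "
from h import *
i=camera_info('scene')
for p in [(231,290),(280,200),(140,240),(125,335),(312,292)]: print(p,onz(i,p,0.0))
"
```

```text
(231, 290) [ 0.7142462  -0.01678124  0.        ]
(280, 200) [ 5.02115717e-01  1.83462334e-01 -1.11022302e-16]
(140, 240) [ 0.4988369 -0.1944223  0.       ]
(125, 335) [ 0.73684937 -0.26306923  0.        ]
(312, 292) [7.84929151e-01 1.57551464e-01 1.11022302e-16]
```

View pics/c_box.png

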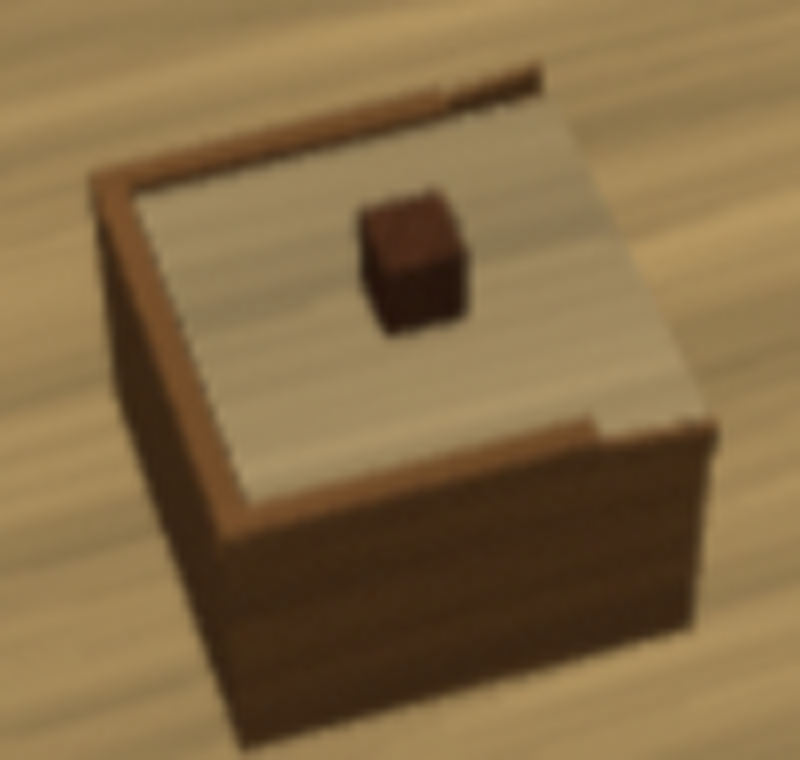

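View pics/c_tray.png

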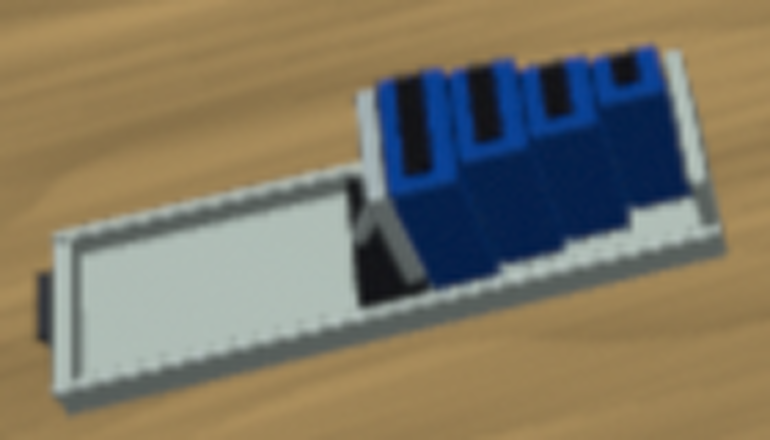

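Run:
```python
from h import *
i=camera_info('scene')
def c2(p,x0,y0,k): return [(p[0]+.5)/k-.5+x0,(p[1]+.5)/k-.5+y0]
m=[(-.076,-.076,.113),(.076,-.076,.113),(.076,-.076,0),(.076,.076,0)]
px=[c2(p,230,150,8) for p in[(95,175),(230,540),(243,748),(690,630)]]
q,r=fit(i,m,px,[.5,.17,.1]);print('box',q,np.degrees(q[2]),r.round(1).tolist())
# cart tops: strips / corners: near (+x) top corners
kt=lambda p:c2(p,70,200,5.5)
# tray: floor-level far inner corner left, end tops
W=.076/2
m=[(-W,-.137,.018),(W,-.137,.018),(-W,-.137,.018)]
# cart7: width 64 top face corners z=.09 ; fit cart7 as block with unknown pose
for w,pp in((.064,[(377,80),(443,70),(398,195),(465,178)]),(.028,[(594,55),(655,47),(610,103),(670,92)]),(.052,[(452,70),(515,60),(470,160),(528,143)]),(.040,[(527,68),(587,60),(540,137),(600,122)])):
    m=[(-w/2,-.015,.09),(-w/2,.015,.09),(w/2,-.015,.09),(w/2,.015,.09)]
    q,r=fit(i,m,[kt(p) for p in pp],[.5,-.1,.1]);print(w,q,np.degrees(q[2]),r.round(1).tolist())
for p in[(70,412),(722,255)]: print('traybot',onz(i,kt(p),0))
print(R.from_quat(camera_info('wrist')['rotation']).apply([0,0,-1]))
print(onz(i,(392.9,141.6),0))
```

```text
box [ 0.54428216  0.16662031 -0.04205238] -2.4094236752326323 [[-0.3, -0.6], [-0.5, -0.1], [0.1, 0.7], [0.9, -0.1]]
0.064 [ 0.52466781 -0.15965698 -0.023128  ] -1.3251367329052026 [[-0.2, 0.3], [0.4, -1.1], [-0.5, 0.4], [0.4, -0.0]]
0.028 [ 0.52736652 -0.06853902 -0.06441802] -3.6908805635885735 [[-0.2, 0.4], [1.1, -1.0], [-1.4, 0.7], [0.3, -0.3]]
0.052 [ 0.52354616 -0.12909331 -0.04022269] -2.304590221859618 [[-0.6, -0.0], [0.5, -1.3], [-1.0, 0.5], [1.4, 0.3]]
0.04 [ 0.52852357 -0.09882185 -0.06186989] -3.544883402582647 [[-0.8, 0.1], [0.8, -1.4], [-1.0, 0.5], [0.9, 0.2]]
traybot [ 0.54982279 -0.33961006  0.        ]
traybot [ 0.57086594 -0.05368417  0.        ]
[ 0.30420285 -0.0836481  -0.94892762]
[ 4.09328275e-01  5.84443248e-01 -1.11022302e-16]
```

Run:
```python
from h import *
s,p,M=tool(); print(s['time'],M.round(3)); print(delta([.545,.12,.30]))
```

```text
0.9 [[-0.965  0.264  0.   ]
 [ 0.264  0.965  0.   ]
 [-0.     0.    -1.   ]]
[-494.0582759  -390.55238826  -61.25286015]
```

Call:
step_arm(deltas=[[[-40,-32,-5],6,0],[[-80,-64,-10],12,0],[[-120,-96,-15],19,0],[[-160,-128,-20],25,0],[[-200,-160,-25],31,0],[[-240,-190,-30],37,0],[[-280,-222,-35],44,0],[[-320,-254,-40],50,0],[[-360,-286,-45],56,0],[[-400,-318,-50],62,0],[[-440,-350,-56],69,0],[[-480,-380,-61],75,0]])

```text
time: 2.1
tool_pos: [0.5259, 0.1443, 0.2988]
tool_rot: [0.71, 0.704, 0.001, 0.0]
wrist_force: [0.5, 2.4, -0.1]
width: 0.0882
```

Run:
```python
from h import *
s,p,M=tool(); print(s['time'],p,M.round(3),s['joints'].round(2)); print(delta([.545,.12,.30]))
```

```text
2.1 [0.52589078 0.14427592 0.2988468 ] [[ 0.009  1.     0.001]
 [ 1.    -0.01   0.001]
 [ 0.001  0.001 -1.   ]] [-0.73  0.31  0.48  1.77 -0.16  1.09 -0.21]
[-24.09242341  19.33985899  -1.15655617]
```

Call:
step_arm(deltas=[[[-24,19,0],2,0],[[-24,19,0],2,0],[[-24,19,0],2,0]])

```text
time: 2.4
tool_pos: [0.5438, 0.1218, 0.298]
tool_rot: [0.721, 0.693, -0.0, -0.0]
wrist_force: [0.3, 0.4, -0.1]
width: 0.0882
```

Run:
```python
from h import *
i,im=snap('wrist','w1'); print(i['eye'],R.from_quat(i['rotation']).apply([0,0,-1])); print(tool()[1])
import pickle;pickle.dump(i,open('w1.pkl','wb'))
```

```text
[0.5472125  0.20359124 0.44481375] [-0.01299338 -0.31522431 -0.94892824]
[0.54330159 0.12289194 0.29794027]
```

View pics/w1.png

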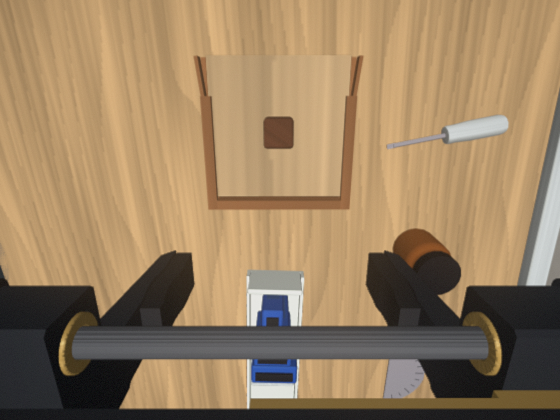

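Run:
```python
from h import *
im=cv2.imread('pics/w1.png')[:,:,::-1]
crop(im,190,45,370,215,4,'c1')
```

```text
(no output)
```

View pics/c1.png

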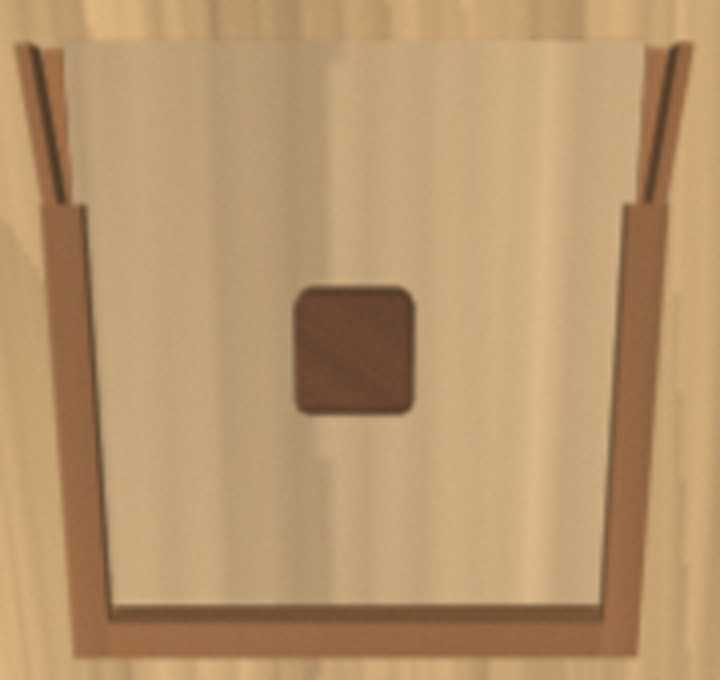

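Run:
```python
from h import *
import pickle; i=pickle.load(open('w1.pkl','rb'))
c=lambda p:[(p[0]+.5)/4-.5+190,(p[1]+.5)/4-.5+45]
m=[(-.076,-.076,.113),(.076,-.076,.113),(-.076,.04,.113),(.076,.04,.113)]
q,r=fit(i,m,[c(p) for p in[(74,658),(637,656),(42,204),(667,203)]],[.545,.167,0]);print('box',q,np.degrees(q[2]),r.round(1).tolist())
h=.014
k,r=fit(i,[(-h,-h,.138),(h,-h,.138),(-h,h,.138),(h,h,.138)],[c(p) for p in[(296,414),(412,414),(294,287),(413,287)]],[.545,.167,0]);print('knob',k,np.degrees(k[2]),r.round(1).tolist())
print(inv(*q,[k[0],k[1],0]))
s,p,M=tool();print(p,np.degrees(np.arctan2(M[1,1],M[0,1])))
```

```text
box [ 0.54421302  0.16572727 -0.03885425] -2.226184509762592 [[0.1, -0.1], [0.1, 0.2], [-0.5, 0.0], [0.4, -0.0]]
knob [ 0.54440285  0.17315191 -0.0394912 ] -2.26267893514547 [[-0.4, -0.4], [0.4, -0.5], [-0.5, 0.5], [0.5, 0.4]]
[[-9.87199669e-05  7.42641808e-03  0.00000000e+00]]
[0.54330159 0.12289194 0.29794027] -2.2040965756363735
```

Call:
step_arm(deltas=[[[25,0,20],0,0.45],[[50,1,60],0,0.45],[[50,1,100],0,0.45],[[50,1,140],0,0.45],[[50,1,165],0,0.45],[[50,1,180],0,0.45],[[50,1,187],0,0.45],[[50,1,187],0,0.45]])

```text
time: 3.25
tool_pos: [0.5466, 0.1725, 0.1112]
tool_rot: [0.721, 0.693, -0.0, -0.0]
wrist_force: [0.4, -0.9, -0.5]
width: 0.0482
```

Run:
```python
from h import *
i,im=snap('wrist','w2'); 
s,p,M=tool();print(p,M.round(3), delta([.5443,.172,.110]),s['width'],s['wrist_force'])
```

```text
[0.54728855 0.17243096 0.1119862 ] [[ 0.039  0.999  0.001]
 [ 0.999 -0.039  0.001]
 [ 0.001  0.001 -1.   ]] [-0.54914593 -2.97142181  1.98273497] 0.04835800173073727 [ 0.38480806 -0.4779494   0.55570584]
```

View pics/w2.png

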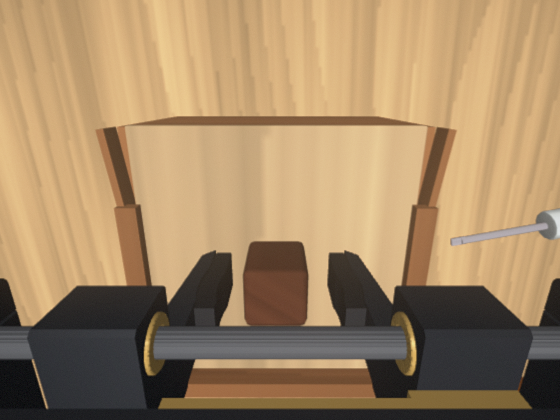

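Call:
step_arm(deltas=[[[0,-3,1],0,0.45],[[0,-3,1],0,1],[[0,-3,1],0,1],[[0,-3,1],0,1],[[0,-3,1],0,1],[[0,-3,1],0,1]], force=25)

```text
time: 3.9
tool_pos: [0.5442, 0.172, 0.1107]
tool_rot: [0.721, 0.693, 0.0, 0.0]
wrist_force: [-1.5, -0.0, 4.7]
width: 0.0277
```

Call:
step_arm(deltas=[[[5,0,-1],0,1],[[15,0,-1],0,1],[[28,0,-1],0,1],[[42,0,-1],0,1],[[56,0,-1],0,1],[[70,0,-1],0,1],[[84,0,-1],0,1],[[98,0,-1],0,1],[[112,0,-1],0,1],[[125,0,-1],0,1],[[135,0,-1],0,1],[[135,0,-1],0,1]])

```text
time: 5.1
tool_pos: [0.5489, 0.309, 0.111]
tool_rot: [0.72, 0.694, 0.0, -0.0]
wrist_force: [0.8, -0.8, -1.8]
width: 0.0276
```

Run:
```python
from h import *
i,im=snap('scene','s1'); crop(im,180,130,440,320,3,'s1c')
s,p,M=tool();print(p,M.round(3), delta([.58,.385,.0125]),s['width'],s['wrist_force'])
```

```text
[0.54908379 0.30741997 0.11104001] [[ 0.039  0.999 -0.   ]
 [ 0.999 -0.039 -0.   ]
 [-0.    -0.    -1.   ]] [78.73037769 27.88834113 98.53108286] 0.027671449352621447 [-0.88913623 -0.48138024 -1.59888765]
```

View pics/s1c.png

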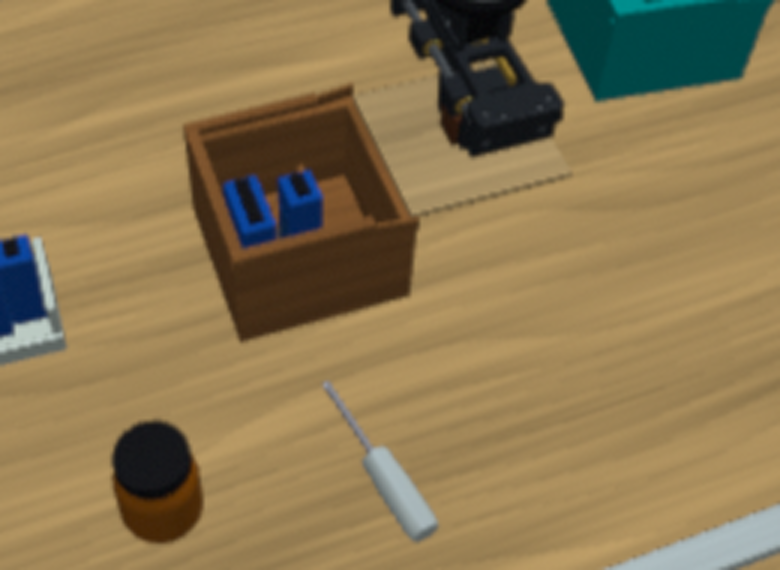

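Call:
step_arm(deltas=[[[15,6,-5],0,1],[[35,15,-5],0,1],[[55,25,5],0,1],[[70,33,25],0,1],[[75,38,50],0,1],[[75,38,70],0,1],[[75,38,85],0,1],[[75,38,92],0,1],[[75,38,95],0,1],[[75,38,97],0,1],[[75,38,97],0,1]])

```text
time: 6.25
tool_pos: [0.5906, 0.3804, 0.0149]
tool_rot: [0.721, 0.693, 0.001, 0.0]
wrist_force: [0.3, 0.5, -1.4]
width: 0.0278
```

Run:
```python
from h import *
i,im=snap('side','d1')
s,p,M=tool();print(p,s['width'],s['wrist_force'])
```

```text
[0.59066688 0.38049672 0.015048  ] 0.027385836806094653 [ 0.11794684  0.15784535 -0.8875399 ]
```

View pics/d1.png

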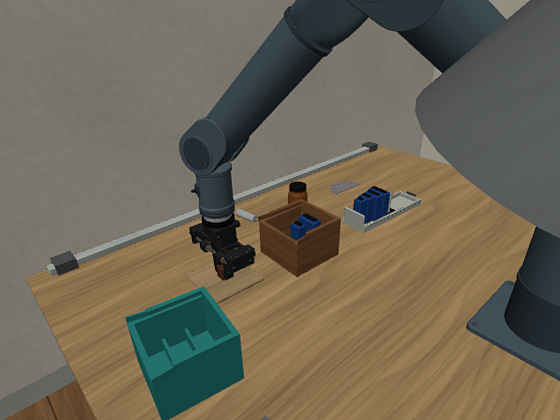

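Lid over free board, ~2 mm up. Lower gently to contact.

Call:
step_arm(deltas=[[[0,0,1],0,1],[[0,0,2],0,1],[[0,0,3],0,1],[[0,0,3],0,1]])

```text
time: 6.7
tool_pos: [0.5905, 0.3805, 0.0127]
tool_rot: [0.721, 0.693, 0.0, -0.0]
wrist_force: [-4.1, -1.3, 8.7]
width: 0.0276
```

Contact (8.7 N). Release and rise.

Call:
step_arm(deltas=[[[0,0,3],0,0.5],[[0,0,2],0,0.5],[[0,0,2],0,0.5],[[0,0,2],0,0.4],[[0,0,-10],0,0.4],[[0,0,-35],0,0.2],[[0,0,-80],0,0.2],[[-30,0,-125],0,0.2],[[-75,-10,-170],0,0.2],[[-120,-20,-200],0,0.2],[[-165,-32,-230],0,0.2],[[-200,-43,-240],0,0.2]])

```text
time: 7.9
tool_pos: [0.5442, 0.1946, 0.2479]
tool_rot: [0.721, 0.693, 0.002, 0.0]
wrist_force: [0.4, -0.9, 0.6]
width: 0.0706
```

Run:
```python
from h import *
i,im=snap('wrist','w3'); s,p,M=tool();print(p,np.degrees(np.arctan2(M[1,1],M[0,1])))
import pickle;pickle.dump(i,open('w3.pkl','wb'))
i,im=snap('scene','s2');crop(im,180,130,440,320,3,'s2c')
```

```text
[0.5439565  0.18524187 0.25054689] -2.816683640473312
```

View pics/w3.png

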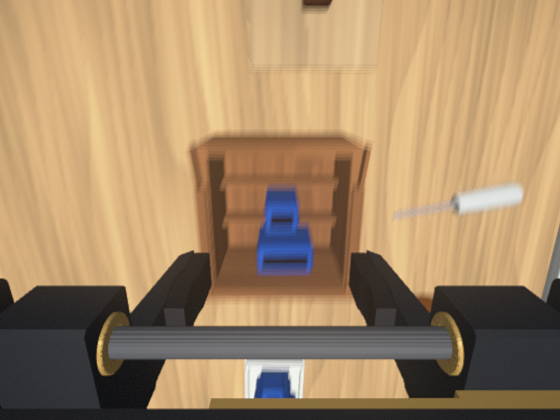

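View pics/s2c.png

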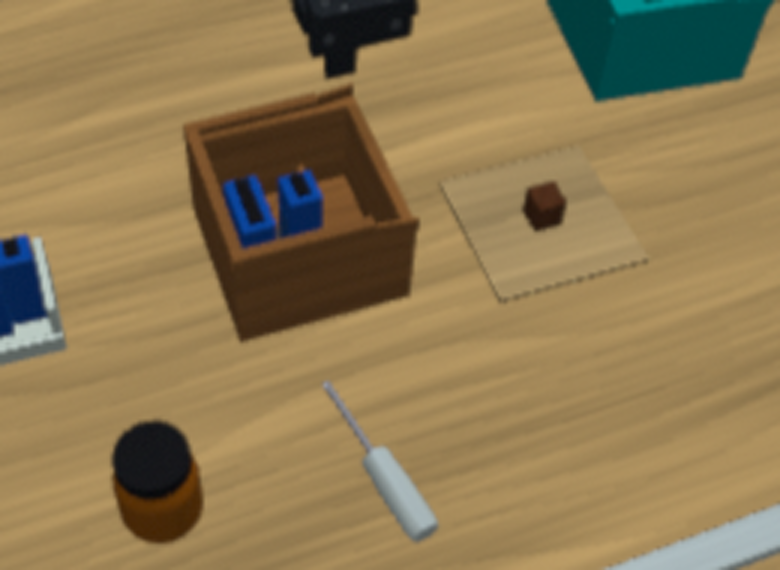

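Call:
step_arm(deltas=[[[-60,0,-40],0,0],[[-100,0,-50],0,0],[[-100,0,-50],0,0],[[-100,0,-50],0,0],[[-100,0,-50],0,0]])

```text
time: 8.5
tool_pos: [0.5396, 0.0974, 0.2948]
tool_rot: [0.721, 0.693, 0.0, -0.0]
wrist_force: [0.1, 1.5, -0.3]
width: 0.0882
```

Run:
```python
from h import *
i,im=snap('wrist','w4'); s,p,M=tool();print(p,np.degrees(np.arctan2(M[1,1],M[0,1])),s['joints'].round(2))
import pickle;pickle.dump(i,open('w4.pkl','wb'))
crop(im,190,90,380,320,3.3,'w4c')
```

```text
[0.53943106 0.09794092 0.29441112] -2.14063929644924 [-0.67  0.33  0.52  1.77 -0.18  1.09 -0.13]
```

View pics/w4c.png

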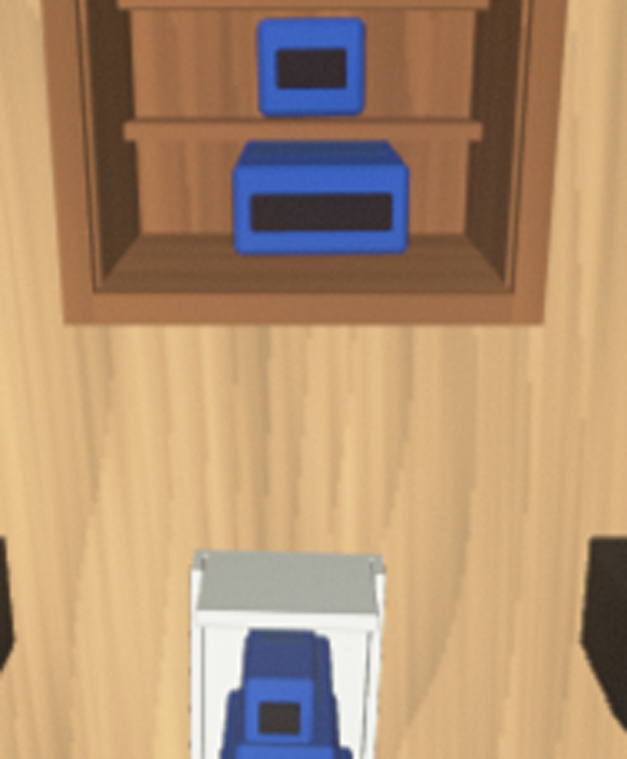

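View pics/w4.png

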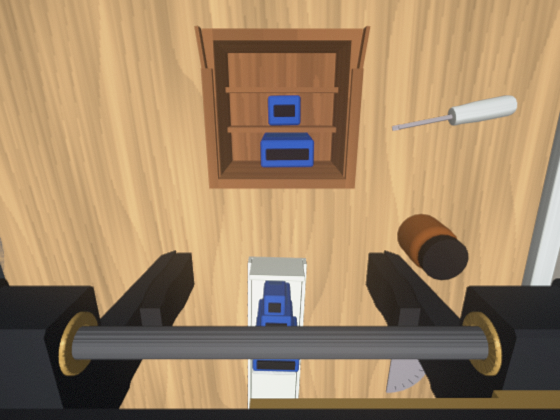

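Run:
```python
from h import *
import pickle; i=pickle.load(open('w4.pkl','rb')); k=3.3
c=lambda p:[(p[0]+.5)/k-.5+190,(p[1]+.5)/k-.5+90]
for pp in([(258,18),(362,18),(259,113),(364,113)],[(235,168),(406,166),(233,253),(408,251)]):
    P=np.array([onz(i,c(p),.091) for p in pp]);print(P.round(4).tolist(),P.mean(0),np.linalg.norm(P[1]-P[0]),np.linalg.norm(P[3]-P[2]),np.linalg.norm(P[2]-P[0]),inv(.5442,.166,-.0388,P.mean(0)))
    print(np.degrees(np.arctan2((P[1]-P[0])[1],(P[1]-P[0])[0])))
m=[(-.076,-.076,.113),(.076,-.076,.113)]
q,r=fit(i,m,[c(p) for p in[(64,324),(546,323)]],[.545,.167,0]);print(q)
# tray end wall top outer? 
for p in((203,552),(382,556),(198,612),(378,614)): print(onz(i,c(p),.055))
```

```text
[[0.5308, 0.1824, 0.091], [0.563, 0.1811, 0.091], [0.5297, 0.1538, 0.091], [0.5631, 0.1525, 0.091]] [0.546648   0.16745532 0.091     ] 0.03220374888040238 0.033394959474798765 0.02860288778195331 [[0.0023897  0.00154919 0.091     ]]
-2.2316289399791844
[[0.5211, 0.1368, 0.091], [0.5763, 0.1353, 0.091], [0.5188, 0.1091, 0.091], [0.5768, 0.1075, 0.091]] [0.54824431 0.12219678 0.091     ] 0.05523661389602014 0.05795674748503414 0.0278413980047915 [[ 0.00574041 -0.04361337  0.091     ]]
-1.5687762302579134
[ 0.54462872  0.16596594 -0.03675119]
[ 0.49732762 -0.01885401  0.055     ]
[ 0.56901589 -0.0234287   0.055     ]
[ 0.49346881 -0.04599975  0.055     ]
[ 0.56700883 -0.04978796  0.055     ]
```

Call:
step_arm(deltas=[[[-50,-2,-3],0,0.1],[[-100,-4,-6],0,0.1],[[-150,-6,-6],0,0.1],[[-200,-8,-6],0,0.1],[[-250,-10,-6],0,0.1],[[-300,-12,-6],0,0.1],[[-330,-12,-6],0,0.1],[[-330,-12,-6],0,0.1],[[-330,-12,-6],0,0.1],[[-330,-12,-6],0,0.1]])

```text
time: 9.55
tool_pos: [0.5156, -0.2308, 0.3003]
tool_rot: [0.72, 0.694, 0.0, -0.001]
wrist_force: [-0.6, 0.9, -0.0]
width: 0.0792
```

Run:
```python
from h import *
i,im=snap('wrist','w5'); s,p,M=tool();print(p,np.degrees(np.arctan2(M[1,1],M[0,1])),s['joints'].round(2))
import pickle;pickle.dump(i,open('w5.pkl','wb'))
crop(im,200,20,350,290,2.9,'w5c')
```

```text
[ 0.51554722 -0.23090551  0.30049676] -2.0647884498751767 [-0.15  0.37  0.64  1.73 -0.25  1.12  0.53]
```

View pics/w5.png

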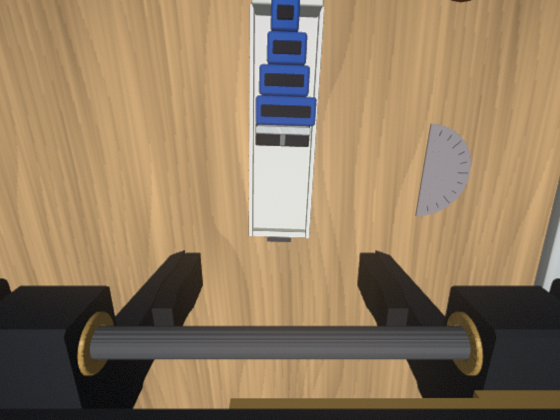

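View pics/w5c.png

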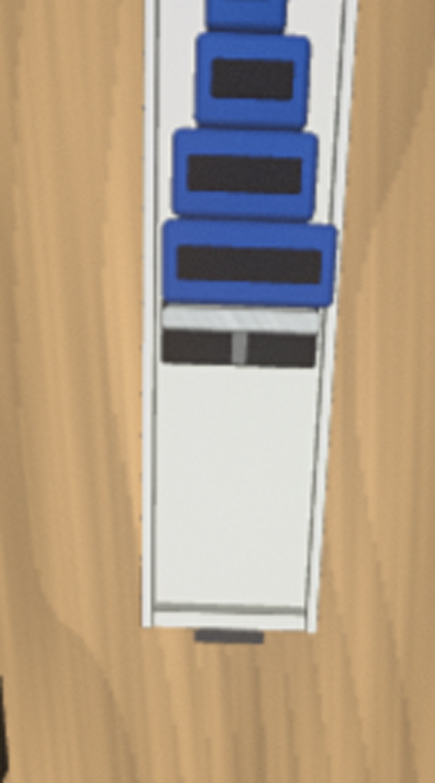

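Run:
```python
from h import *
import pickle; i=pickle.load(open('w5.pkl','rb')); k=2.9
c=lambda p:[(p[0]+.5)/k-.5+200,(p[1]+.5)/k-.5+20]
C={}
for n,pp in((7,[(163,221),(337,226),(163,306),(333,305)]),(5,[(174,128),(318,132),(173,219),(314,221)]),(3,[(197,32),(310,36),(195,127),(305,129)])):
    P=np.array([onz(i,c(p),.090) for p in pp]);C[n]=P.mean(0);print(n,P.mean(0).round(4),np.linalg.norm(P[1]-P[0]),np.linalg.norm(P[3]-P[2]),np.linalg.norm(P[2]-P[0]),np.degrees(np.arctan2((P[1]-P[0])[1],(P[1]-P[0])[0])))
d=C[3]-C[7];print('row yaw',np.degrees(np.arctan2(-d[0],d[1])),np.linalg.norm(d))
print('floor -y', onz(i,c((157,604)),.005),onz(i,c((306,608)),.005))
print('top inner -y', onz(i,c((155,614)),.018),onz(i,c((306,616)),.018))
print('top outer', onz(i,c((142,627)),.018),onz(i,c((316,632)),.018))
print('foll top', [onz(i,c(p),.085).round(4) for p in((163,308),(319,312),(163,328),(319,333))])
ws=[(142,100),(142,600)];print('left outer',[onz(i,c(p),.02) for p in ((146,100),(142,600))],'right',[onz(i,c(p),.02) for p in ((352,100),(318,600))])
```

```text
7 [ 0.5241 -0.1623  0.09  ] 0.06257439306680508 0.0627302815794174 0.02972852643403701 -3.6442924821011404
5 [ 0.5235 -0.1318  0.09  ] 0.050293552468119375 0.050631359369544035 0.03007432393837227 -3.5528447082149635
3 [ 0.5269 -0.1018  0.09  ] 0.03834586810936065 0.03838692619401928 0.02963876377225846 -3.9045465002791344
row yaw -2.6516677468387635 0.060603056347904305
floor -y [ 0.47382528 -0.3284119   0.005     ] [ 0.54912879 -0.33331373  0.005     ]
top inner -y [ 0.47383364 -0.32840835  0.018     ] [ 0.54818462 -0.33215713  0.018     ]
top outer [ 0.46696808 -0.33512851  0.018     ] [ 0.55304022 -0.34092836  0.018     ]
foll top [array([ 0.4915, -0.1768,  0.085 ]), array([ 0.5499, -0.1803,  0.085 ]), array([ 0.4911, -0.1841,  0.085 ]), array([ 0.5498, -0.1881,  0.085 ])]
left outer [array([ 0.48460295, -0.09775528,  0.02      ]), array([ 0.46816047, -0.31996435,  0.02      ])] right [array([ 0.56977004, -0.10086177,  0.02      ]), array([ 0.553998  , -0.32306095,  0.02      ])]
```

```bash
cat >> h.py <<'E'
TRAY=(.5212,-.1940,-.0720)
def yaw():
    s,p,M=tool(); return np.degrees(np.arctan2(M[1,1],M[0,1]))
def tr(x,y,z): return T(*TRAY,[x,y,z])[0]
def trinv(P): return inv(*TRAY,P)[0]
E
python3 - <<'E'
from h import *
print([trinv(p) for p in([.5241,-.1623,0],[.5235,-.1318,0],[.5269,-.1018,0])])
print(delta([.5241,-.1623,.045]), yaw(), tool()[1])
E
```

```text
[array([0.00061206, 0.03182649, 0.        ]), array([-0.00218049,  0.0622043 ,  0.        ]), array([-0.00094743,  0.09237117,  0.        ])]
[ 68.5937112    6.24154646 255.56683243] -2.0647884498751767 [ 0.51554722 -0.23090551  0.30049676]
```

Call:
step_arm(deltas=[[[30,3,20],1,0],[[68,6,60],2,0],[[68,6,105],2,0],[[68,6,145],2,0],[[68,6,165],2,0],[[68,6,170],2,0],[[68,6,170],2,0]])

```text
time: 10.3
tool_pos: [0.5235, -0.1647, 0.1309]
tool_rot: [0.733, 0.681, -0.0, -0.0]
wrist_force: [0.3, -0.0, 0.6]
width: 0.0881
```

Run:
```python
from h import *
i,im=snap('wrist','w6');print(delta([.5241,-.1623,.045]), yaw(), tool()[1])
```

```text
[ 2.95089111 -0.38673228 86.83871558] -4.224688669043749 [ 0.52416967 -0.16526761  0.13183898]
```

View pics/w6.png

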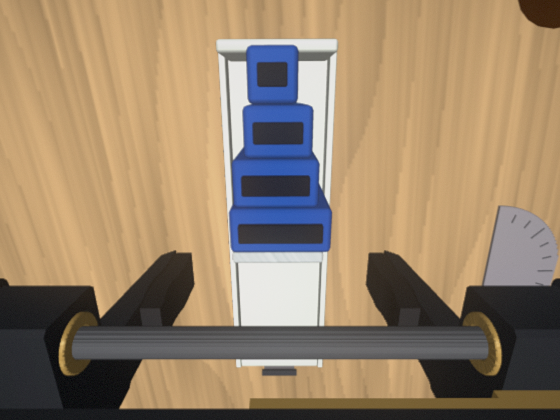

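Call:
step_arm(deltas=[[[3,0,40],0,0],[[3,0,70],0,0],[[3,0,84],0,0],[[3,0,87],0,0],[[3,0,87],0,1],[[3,0,87],0,1],[[3,0,87],0,1],[[3,0,87],0,1]], force=12)

```text
time: 11.15
tool_pos: [0.5244, -0.163, 0.0452]
tool_rot: [0.733, 0.68, 0.001, 0.001]
wrist_force: [-0.8, -0.6, 7.9]
width: 0.0641
```

Call:
step_arm(deltas=[[[-5,0,0],0,1],[[-15,0,0],0,1],[[-27,0,0],0,1],[[-40,0,0],0,1],[[-53,0,0],0,1],[[-66,0,0],0,1],[[-79,0,0],0,1],[[-90,0,0],0,1],[[-98,0,0],0,1],[[-101,0,0],0,1],[[-101,0,0],0,1]])

```text
time: 12.25
tool_pos: [0.5173, -0.263, 0.0449]
tool_rot: [0.733, 0.68, 0.001, 0.0]
wrist_force: [1.1, 2.8, 6.0]
width: 0.0641
```

Call:
step_arm(deltas=[[[0,0,0],0,0],[[0,0,0],0,0],[[0,0,0],0,0],[[0,0,-50],0,0],[[0,0,-90],0,0],[[45,0,-95],0,0],[[90,0,-95],0,0],[[130,0,-95],0,0],[[130,0,-95],0,0],[[130,0,-95],0,0]])

```text
time: 13.25
tool_pos: [0.5257, -0.1331, 0.139]
tool_rot: [0.732, 0.681, -0.0, -0.0]
wrist_force: [-0.8, -0.2, 0.1]
width: 0.0884
```

Run:
```python
from h import *
i,im=snap('wrist','w7');print(delta([.5269,-.1018,.045]), yaw(), tool()[1],trinv(tool()[1]))
import pickle;pickle.dump(i,open('w7.pkl','wb'))
snap('scene','s3')
```

```text
[32.93424892 -1.10338118 94.02649756] -4.299712115812297 [ 0.52554159 -0.1346415   0.13905559] [6.02244420e-05 5.95170320e-02 1.39055595e-01]
```

View pics/w7.png

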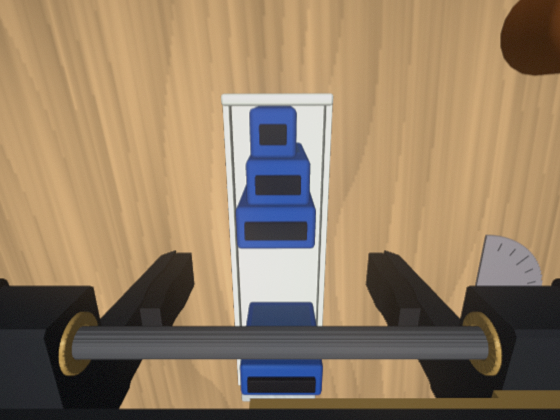

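View pics/s3.png

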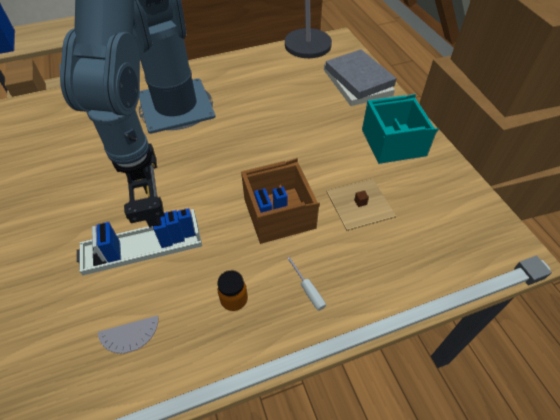

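Call:
step_arm(deltas=[[[25,-1,10],0,0],[[33,-1,50],0,0],[[33,-1,80],0,0],[[33,-1,92],0,0],[[33,-1,94],0,0],[[33,-1,94],0,1],[[33,-1,94],0,1],[[33,-1,94],0,1],[[33,-1,94],0,1],[[33,-1,94],0,1],[[33,-1,94],0,1]])

```text
time: 14.45
tool_pos: [0.5274, -0.1008, 0.0453]
tool_rot: [0.733, 0.68, 0.0, 0.0]
wrist_force: [-0.0, 0.4, -0.2]
width: 0.0424
```

Call:
step_arm(deltas=[[[0,0,0],0,1],[[0,0,0],0,1],[[0,0,0],0,1],[[-5,0,0],0,1],[[-14,0,0],0,1],[[-24,0,0],0,1],[[-34,0,0],0,1],[[-42,0,0],0,1],[[-47,0,0],0,1],[[-47,0,0],0,1]])

```text
time: 15.45
tool_pos: [0.5235, -0.1495, 0.0451]
tool_rot: [0.734, 0.68, -0.0, 0.001]
wrist_force: [-0.5, -0.3, 4.8]
width: 0.0398
```

Call:
step_arm(deltas=[[[0,0,0],0,0.2],[[0,0,0],0,0.2],[[0,0,0],0,0.2],[[0,0,0],0,0.2],[[0,0,-50],0,0.2],[[0,0,-100],0,0.1],[[0,0,-120],0,0.1],[[-20,0,-130],0,0.1],[[-50,0,-140],0,0.1],[[-50,0,-140],0,0.1],[[-50,0,-140],0,0.1]])

```text
time: 16.55
tool_pos: [0.5198, -0.1978, 0.185]
tool_rot: [0.733, 0.68, 0.0, -0.0]
wrist_force: [-0.6, 0.6, 0.4]
width: 0.0794
```

Run:
```python
from h import *
i,im=snap('wrist','w8');print( yaw(), tool()[1],trinv(tool()[1]))
import pickle;pickle.dump(i,open('w8.pkl','wb'))
crop(im,200,20,360,310,2.6,'w8c')
```

```text
-4.270710076684561 [ 0.51980341 -0.19678983  0.18457318] [-0.00119227 -0.00288307  0.18457318]
```

View pics/w8c.png

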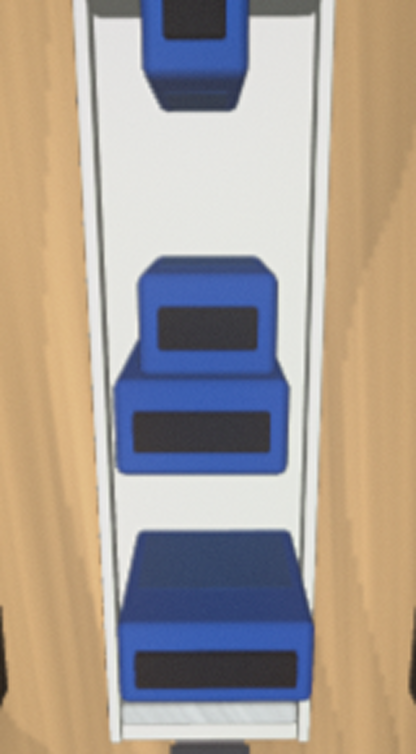

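Run:
```python
from h import *
import pickle; i=pickle.load(open('w8.pkl','rb')); k=2.6
c=lambda p:[(p[0]+.5)/k-.5+200,(p[1]+.5)/k-.5+20]
for n,pp in((1,[(147,75),(247,80)]),(3,[(138,275),(278,275),(141,373),(276,374)]),(5,[(118,386),(289,386),(115,472),(288,471)]),(7,[(122,622),(313,622),(120,700),(310,699)])):
    P=np.array([trinv(onz(i,c(p),.090)) for p in pp]);print(n,(P*1000).round(1)[:,:2].tolist(),P.mean(0).round(4), 'yaw',np.degrees(np.arctan2((P[-1]-P[-2])[1],(P[-1]-P[-2])[0])).round(1))
```

```text
1 [[-16.4, 109.6], [9.6, 108.3]] [-0.0034  0.1089  0.09  ] yaw -2.8
3 [[-20.3, 59.0], [18.8, 58.8], [-20.2, 31.4], [18.8, 30.9]] [-0.0007  0.045   0.09  ] yaw -0.7
5 [[-27.0, 27.6], [22.6, 27.4], [-28.9, 1.4], [23.0, 1.5]] [-0.0026  0.0145  0.09  ] yaw 0.1
7 [[-28.7, -48.8], [32.3, -49.1], [-30.4, -77.5], [32.3, -77.4]] [ 0.0014 -0.0632  0.09  ] yaw 0.1
```

Run:
```python
from h import *
print(delta([.5483,.1222,.20]),yaw())
```

```text
[320.23747107   4.65148643 -15.1948012 ] -4.270710076684561
```

Call:
step_arm(deltas=[[[40,1,-10],0,0.2],[[85,2,-15],0,0.2],[[130,3,-15],-1,0.2],[[175,3,-15],-1,0.2],[[220,4,-15],-2,0.2],[[260,5,-15],-2,0.2],[[295,5,-15],-2,0.2],[[315,5,-15],-2,0.2],[[320,5,-15],-2,0.2],[[320,5,-15],-2,0.2],[[320,5,-15],-2,0.2]])

```text
time: 17.7
tool_pos: [0.5486, 0.1197, 0.1998]
tool_rot: [0.722, 0.692, -0.0, 0.0]
wrist_force: [0.3, -0.5, -0.2]
width: 0.0704
```

Run:
```python
from h import *
i,im=snap('wrist','w9')
print(delta([.5483,.1222,.056]),yaw(),tool()[1])
```

```text
[  2.8771963   -0.48773325 143.94049127] -2.4090640168462865 [0.54870795 0.11941149 0.19994248]
```

View pics/w9.png

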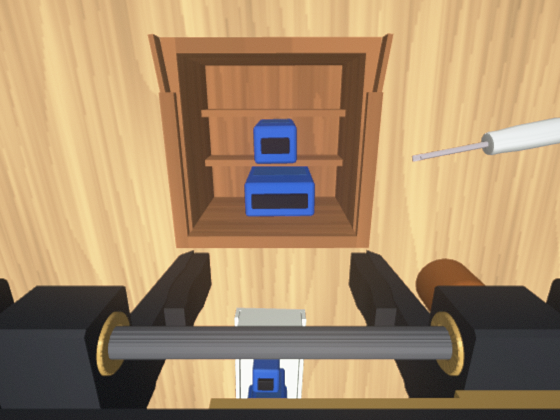

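Call:
step_arm(deltas=[[[3,0,40],0,0.2],[[3,0,75],0,0.2],[[3,0,105],0,0.2],[[3,0,128],0,0.2],[[3,0,139],0,0.2],[[3,0,144],0,0.2],[[3,0,144],0,0.2],[[3,0,144],0,1],[[3,0,144],0,1],[[3,0,144],0,1],[[3,0,144],0,1]], force=20)

```text
time: 18.85
tool_pos: [0.5498, 0.1243, 0.0571]
tool_rot: [0.721, 0.693, 0.001, 0.0]
wrist_force: [-0.8, -0.2, 6.5]
width: 0.0578
```

Run:
```python
from h import *
i,im=snap('wrist','w10')
s,p,M=tool();print(p,yaw(),s['width'],s['wrist_force'])
```

```text
[0.54975185 0.12431703 0.05711345] -2.2834636951137273 0.057709619747741754 [-1.68411704 -1.3330456   7.02895444]
```

View pics/w10.png

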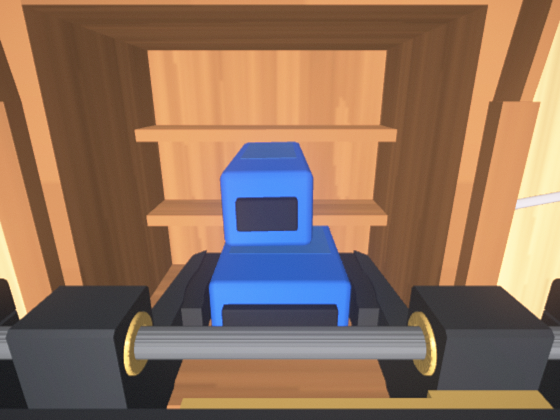

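Call:
step_arm(deltas=[[[0,0,-15],0,1],[[0,0,-45],0,1],[[0,0,-85],0,1],[[0,0,-120],0,1],[[0,0,-145],0,1],[[0,0,-150],0,1],[[-15,0,-150],0,1],[[-45,0,-150],0,1]])

```text
time: 19.7
tool_pos: [0.5462, 0.0803, 0.2048]
tool_rot: [0.72, 0.694, -0.0, -0.001]
wrist_force: [0.1, 0.1, -1.0]
width: 0.0577
```

Run:
```python
from h import *
s,p,M=tool();print(p,yaw(),s['width'],s['wrist_force'],delta(tr(0,-.0225,.20)),tr(0,-.0225,0))
```

```text
[0.5462305  0.08031382 0.20484415] -2.031121516676635 0.05771550534875288 [ 0.06062826  0.10336717 -0.99408283] [-297.51518377  -16.10608447    4.77404582] [ 0.5195814  -0.21644171  0.        ]
```

Call:
step_arm(deltas=[[[-35,-2,2],0,1],[[-75,-4,3],1,1],[[-115,-6,4],1,1],[[-155,-8,4],2,1],[[-195,-10,4],2,1],[[-235,-13,4],2,1],[[-270,-15,4],2,1],[[-290,-16,4],2,1],[[-297,-16,4],2,1],[[-297,-16,4],2,1],[[-297,-16,4],2,1]])

```text
time: 20.8
tool_pos: [0.5191, -0.2156, 0.2012]
tool_rot: [0.733, 0.681, -0.0, -0.001]
wrist_force: [0.4, 0.6, -0.5]
width: 0.0576
```

Run:
```python
from h import *
i,im=snap('wrist','w11');import pickle;pickle.dump(i,open('w11.pkl','wb'))
s,p,M=tool();print(p,yaw(),delta(tr(0,-.0225,.056)),trinv(p))
crop(im,180,150,380,420,2.2,'w11c')
```

```text
[ 0.51939577 -0.21526632  0.20140184] -4.166875086550369 [ -1.30855597   0.42850463 145.40018903] [-0.00026971 -0.02134101  0.20140184]
```

View pics/w11.png

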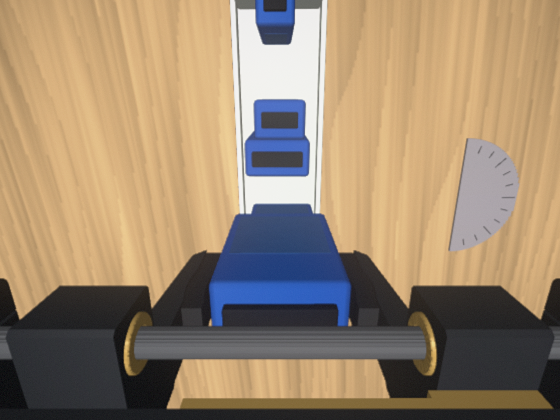

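View pics/w11c.png

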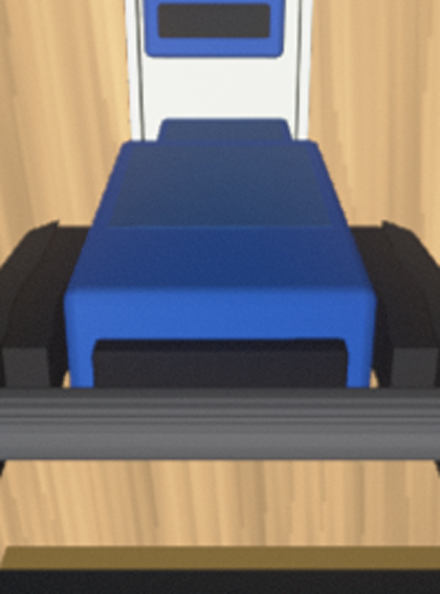

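Run:
```python
from h import *
import pickle; i=pickle.load(open('w11.pkl','rb')); k=2.2
c=lambda p:[(p[0]+.5)/k-.5+180,(p[1]+.5)/k-.5+150]
p=np.array([ 0.51939577,-0.21526632,0.20140184])
for pp,z in(([(67,291),(375,291)],p[2]+.034),([(124,142),(318,142)],p[2]-.051)):
    P=[trinv(onz(i,c(q),z)) for q in pp];print(np.array(P).round(4),trinv(p))
# others
for pp,z in(([(145,55),(284,55)],.09),):
    print([trinv(onz(i,c(q),z)) for q in pp])
```

```text
[[-0.0279 -0.0091  0.2354]
 [ 0.0275 -0.0091  0.2354]] [-0.0002697  -0.02134101  0.20140184]
[[-0.0287 -0.0112  0.1504]
 [ 0.0283 -0.0113  0.1504]] [-0.0002697  -0.02134101  0.20140184]
[array([-0.02817913,  0.00107592,  0.09      ]), array([0.02308165, 0.00099688, 0.09      ])]
```

Call:
step_arm(deltas=[[[2,0,35],0,1],[[2,0,70],0,1],[[2,0,100],0,1],[[2,0,120],0,1],[[2,0,132],0,1],[[2,0,139],0,1],[[2,0,142],0,1],[[2,0,142],0,1]])

```text
time: 21.65
tool_pos: [0.52, -0.2149, 0.0605]
tool_rot: [0.733, 0.68, 0.0, 0.0]
wrist_force: [-0.3, 0.3, -0.5]
width: 0.0581
```

Run:
```python
from h import *
i,im=snap('wrist','w12');
snap('scene','s4'); crop(im*0+camera('scene'),60,190,220,290,4.8,'s4c')
s,p,M=tool();print(p,yaw(),s['width'],s['wrist_force'],trinv(p))
```

```text
[ 0.52012636 -0.21513892  0.06083237] -4.279826772817937 0.057301855952458014 [-1.32995093  0.26044896 -0.28443902] [ 0.00044982 -0.02116138  0.06083237]
```

View pics/w12.png

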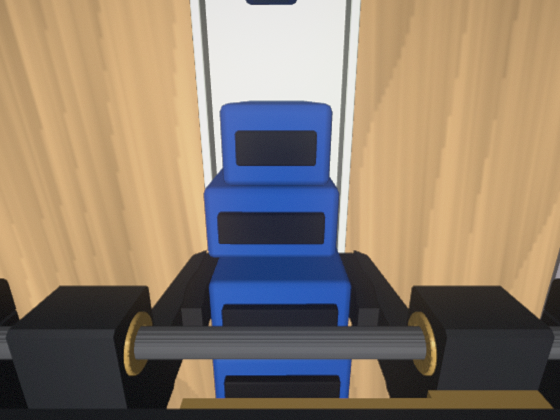

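View pics/s4c.png

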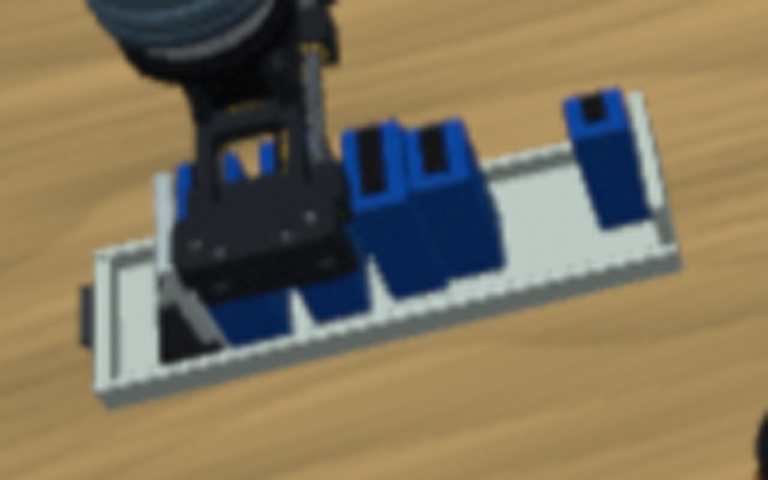

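Call:
step_arm(deltas=[[[0,0,2],0,1],[[0,0,3],0,1],[[0,0,4],0,1],[[0,0,5],0,1],[[0,0,5],0,1]])

```text
time: 22.3
tool_pos: [0.5196, -0.215, 0.0561]
tool_rot: [0.733, 0.68, 0.0, -0.0]
wrist_force: [-4.2, 2.1, 12.7]
width: 0.0575
```

Call:
step_arm(deltas=[[[0,0,-1],0,0.15],[[0,0,-1],0,0.15],[[0,0,-1],0,0.15],[[0,0,-40],0,0.15],[[0,0,-90],0,0.2],[[0,0,-135],0,0.3],[[40,1,-145],0,0.35],[[85,2,-145],0,0.4],[[130,2,-145],-1,0.4],[[175,2,-145],-1,0.4],[[220,2,-145],-1,0.4],[[260,2,-145],-2,0.4]])

```text
time: 23.5
tool_pos: [0.5408, 0.0467, 0.1999]
tool_rot: [0.721, 0.693, 0.0, -0.0]
wrist_force: [1.2, 0.3, 0.2]
width: 0.0528
```

Run:
```python
from h import *
s,p,M=tool();print(p,yaw(),delta([.5467,.1675,.20]))
```

```text
[0.54078357 0.0467211  0.1999429 ] -2.2109268271337124 [ 1.20917247e+02  1.25256733e+00 -8.72362082e-03]
```

Call:
step_arm(deltas=[[[40,0,0],0,0.4],[[80,1,0],0,0.4],[[110,1,0],0,0.4],[[120,1,0],0,0.4],[[120,1,0],0,0.4],[[120,1,0],0,0.4]])

```text
time: 24.1
tool_pos: [0.5468, 0.162, 0.2]
tool_rot: [0.722, 0.692, -0.0, 0.0]
wrist_force: [-0.7, -0.7, -0.4]
width: 0.0528
```

Run:
```python
from h import *
i,im=snap('wrist','w13')
s,p,M=tool();print(p,yaw(),delta([.5467,.1675,.056]))
```

```text
[0.54686267 0.16158618 0.20005755] -2.4458867246800624 [  6.06419995  -0.42032182 144.05077857]
```

View pics/w13.png

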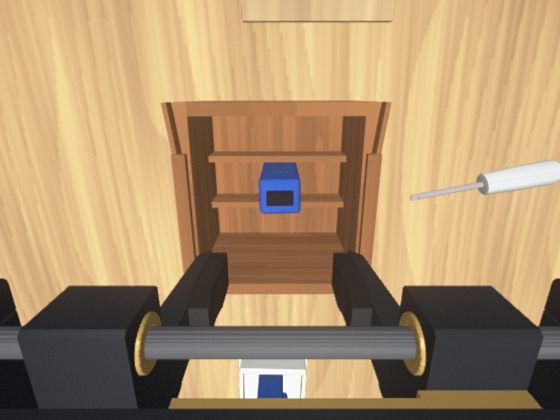

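Call:
step_arm(deltas=[[[4,0,40],0,0.4],[[5,0,75],0,0.4],[[5,0,105],0,0.4],[[5,0,128],0,0.4],[[5,0,139],0,0.4],[[5,0,144],0,0.4],[[5,0,144],0,0.4],[[5,0,144],0,1],[[5,0,144],0,1],[[5,0,144],0,1],[[5,0,144],0,1],[[5,0,144],0,1]])

```text
time: 25.35
tool_pos: [0.5475, 0.1693, 0.0569]
tool_rot: [0.721, 0.693, 0.001, 0.0]
wrist_force: [-2.1, -0.1, 6.9]
width: 0.0339
```

Call:
step_arm(deltas=[[[0,0,0],0,1],[[0,0,-15],0,1],[[0,0,-45],0,1],[[0,0,-85],0,1],[[0,0,-120],0,1],[[0,0,-145],0,1],[[0,0,-150],0,1],[[-15,0,-150],0,1],[[-45,0,-150],0,1]])

```text
time: 26.25
tool_pos: [0.544, 0.1251, 0.2048]
tool_rot: [0.72, 0.694, -0.001, -0.001]
wrist_force: [0.3, 0.6, 0.1]
width: 0.0337
```

Run:
```python
from h import *
i,im=snap('wrist','w14')
s,p,M=tool();print(p,yaw(),s['width'],delta(tr(0,.087,.20)))
```

```text
[0.54368446 0.1165445  0.20479923] -2.5386886020219213 0.033949482423199825 [-224.24522678   -6.28707667    5.81666016]
```

View pics/w14.png

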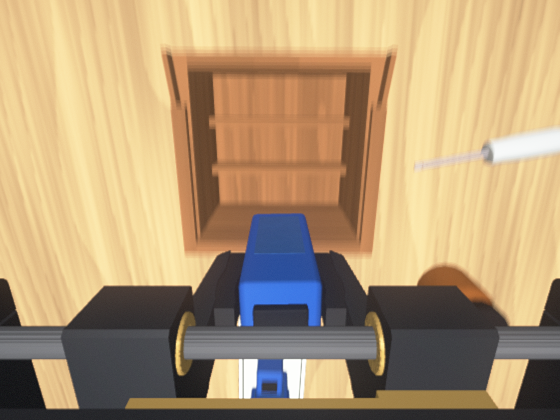

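Call:
step_arm(deltas=[[[-40,-1,4],0,1],[[-80,-2,5],1,1],[[-120,-4,5],1,1],[[-160,-5,5],2,1],[[-195,-6,5],2,1],[[-217,-6,5],2,1],[[-224,-6,5],2,1],[[-224,-6,5],2,1],[[-224,-6,5],2,1]])

```text
time: 27.2
tool_pos: [0.5299, -0.0982, 0.2003]
tool_rot: [0.733, 0.681, -0.0, -0.001]
wrist_force: [-0.5, 0.6, -0.7]
width: 0.0337
```

Run:
```python
from h import *
i,im=snap('wrist','w15');import pickle;pickle.dump(i,open('w15.pkl','wb'))
s,p,M=tool();print(p,yaw(),delta(tr(0,.087,.056)),trinv(p)); np.save('p15.npy',p)
crop(im,180,150,380,420,2.2,'w15c')
```

```text
[ 0.53009193 -0.09783699  0.20044835] -4.163509680607613 [ -9.65451658  -1.79026413 144.44371974] [0.00195113 0.09655353 0.20044835]
```

View pics/w15.png

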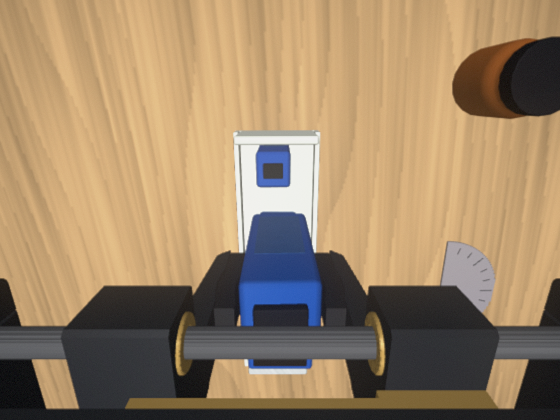

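View pics/w15c.png

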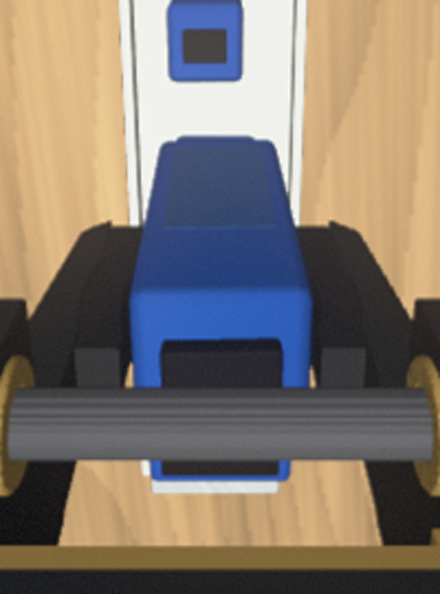

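Run:
```python
from h import *
import pickle; i=pickle.load(open('w15.pkl','rb')); k=2.2;p=np.load('p15.npy')
c=lambda p:[(p[0]+.5)/k-.5+180,(p[1]+.5)/k-.5+150]
for pp,z in(([(132,290),(310,290)],p[2]+.034),([(158,144),(276,142)],p[2]-.051),([(169,80),(242,80)],.09)):
    print(np.array([trinv(onz(i,c(q),z)) for q in pp]).round(4).tolist())
print(trinv(p))
```

```text
[[-0.014, 0.109, 0.2344], [0.0181, 0.1089, 0.2344]]
[[-0.0165, 0.106, 0.1494], [0.0183, 0.1065, 0.1494]]
[[-0.0172, 0.1096, 0.09], [0.0099, 0.1096, 0.09]]
[0.00195113 0.09655353 0.20044835]
```

Call:
step_arm(deltas=[[[-9,-2,5],0,1],[[-9,-2,35],0,1],[[-9,-2,70],0,1],[[-9,-2,100],0,1],[[-9,-2,110],0,1],[[-9,-2,115],0,1],[[-9,-2,115],0,1]])

```text
time: 27.95
tool_pos: [0.5279, -0.1084, 0.0864]
tool_rot: [0.733, 0.68, 0.0, 0.0]
wrist_force: [0.3, 0.4, -0.5]
width: 0.0337
```

Run:
```python
from h import *
i,im=snap('wrist','w16')
i,im=snap('scene','s5'); crop(im,60,190,220,290,4.8,'s5c')
s,p,M=tool();print(p,yaw(),s['width'],s['wrist_force'],trinv(p))
```

```text
[ 0.52847889 -0.10858197  0.08719239] -4.275090569615448 0.033881139810447845 [ 0.17178104 -0.00155867 -1.14320317] [0.00111525 0.08572035 0.08719239]
```

View pics/w16.png

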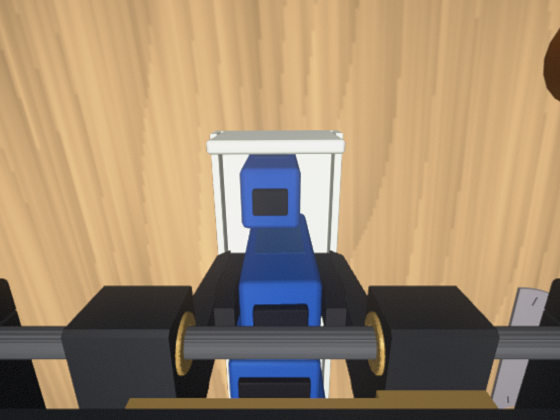

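View pics/s5c.png

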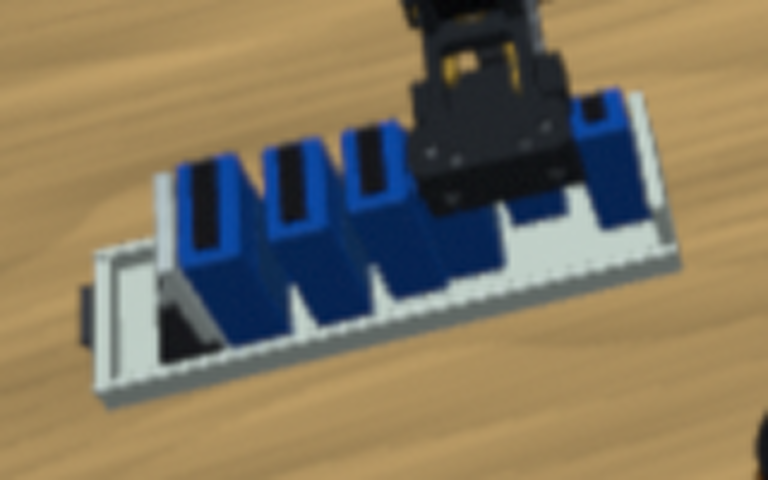

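Call:
step_arm(deltas=[[[1,-1,12],0,1],[[1,-1,20],0,1],[[1,-1,25],0,1],[[1,-1,28],0,1],[[1,-1,30],0,1],[[1,-1,31],0,1],[[1,-1,32],0,1],[[1,-1,32],0,1]])

```text
time: 28.85
tool_pos: [0.5262, -0.1074, 0.0556]
tool_rot: [0.733, 0.68, 0.0, -0.001]
wrist_force: [-7.5, 2.1, 21.4]
width: 0.034
```

Call:
step_arm(deltas=[[[0,0,-2],0,0.4],[[0,0,-2],0,0.4],[[0,0,-2],0,0.4],[[0,0,-2],0,0.4],[[0,0,-40],0,0.4],[[0,0,-90],0,0.4],[[-40,0,-120],0,0.6],[[-85,0,-120],0,0.8],[[-130,0,-120],0,1],[[-175,0,-120],0,1],[[-212,0,-120],0,1],[[-216,0,-120],0,1]])

```text
time: 30.05
tool_pos: [0.5083, -0.3288, 0.1743]
tool_rot: [0.735, 0.678, -0.002, 0.001]
wrist_force: [0.4, -1.2, 0.0]
width: 0.0068
```

Run:
```python
from h import *
i,im=snap('wrist','w17')
s,p,M=tool();print(p,yaw(),s['width'],trinv(p),delta(tr(0,-.128,.062)))
i,im=snap('scene','s6'); crop(im,60,190,220,290,4.8,'s6c')
```

```text
[ 0.50897833 -0.32635815  0.17395871] -4.577743901391232 0.002705120949282381 [-0.00266845 -0.13289442  0.17395871] [  5.14521174   2.67539638 111.94729436]
```

View pics/w17.png

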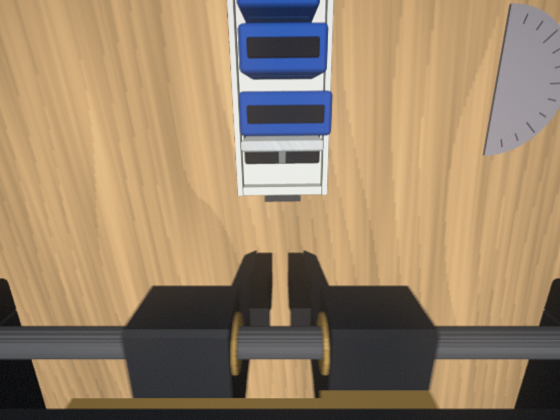

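View pics/s6c.png

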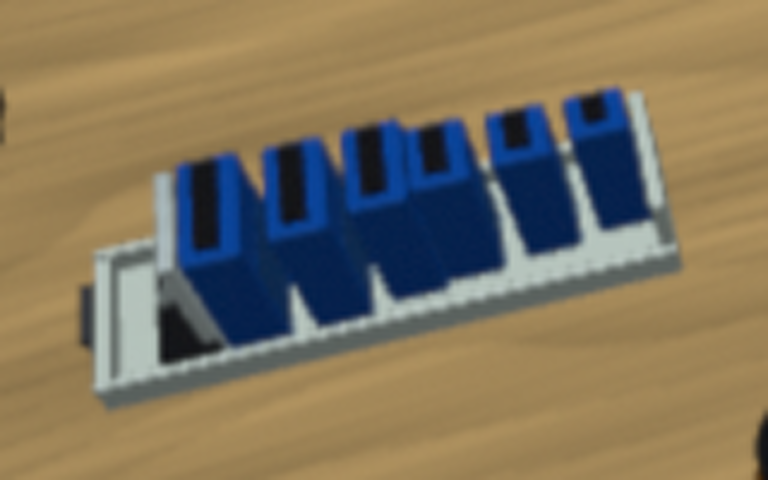

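Call:
step_arm(deltas=[[[2,2,35],0,1],[[2,2,75],0,1],[[2,2,100],0,1],[[2,2,110],0,1],[[2,2,112],0,1],[[2,2,112],0,1]])

```text
time: 30.75
tool_pos: [0.5134, -0.3205, 0.0628]
tool_rot: [0.733, 0.681, 0.0, 0.0]
wrist_force: [-0.3, -0.5, 0.5]
width: 0.0002
```

Run:
```python
from h import *
i,im=snap('scene','s7'); crop(im,60,190,220,290,4.8,'s7c')
s,p,M=tool();print(p,yaw(),s['width'],trinv(p),s['wrist_force'])
```

```text
[ 0.5136345  -0.32093439  0.06332047] -4.250124869300127 0.00017255126779099647 [ 0.00158548 -0.12714977  0.06332047] [ 0.1539311  -0.05805662 -1.29453477]
```

View pics/s7c.png

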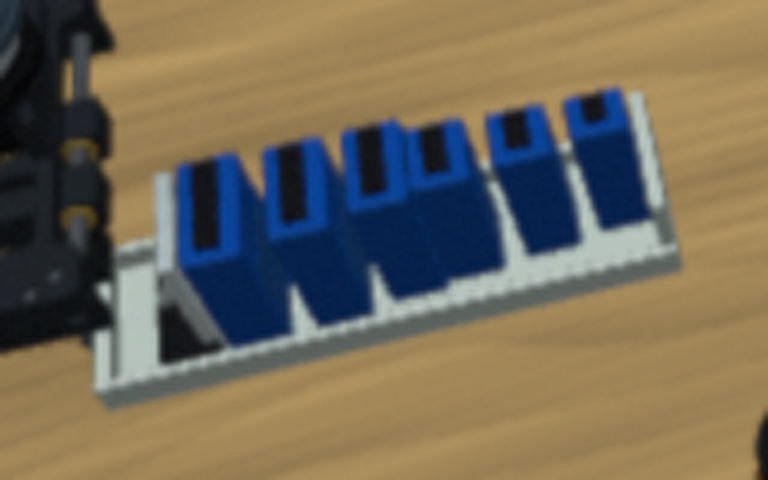

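Call:
step_arm(deltas=[[[10,0,0],0,1],[[22,0,0],0,1],[[28,0,0],0,1],[[32,0,0],0,1],[[36,0,0],0,1],[[40,0,0],0,1],[[44,0,0],0,1],[[48,0,0],0,1],[[52,0,0],0,1],[[55,0,0],0,1],[[56,0,0],0,1]])

```text
time: 31.9
tool_pos: [0.517, -0.265, 0.0622]
tool_rot: [0.733, 0.68, -0.0, 0.0]
wrist_force: [0.8, -4.5, 3.5]
width: 0.0003
```

Run:
```python
from h import *
i,im=snap('scene','s8'); crop(im,60,190,220,290,4.8,'s8c')
s,p,M=tool();print(p,yaw(),s['width'],trinv(p),s['wrist_force'])
```

```text
[ 0.51704146 -0.264886    0.06215219] -4.272776445665146 0.000590736444189089 [ 0.00095162 -0.0710015   0.06215219] [ 1.00405884 -4.56337024  3.58628685]
```

View pics/s8c.png

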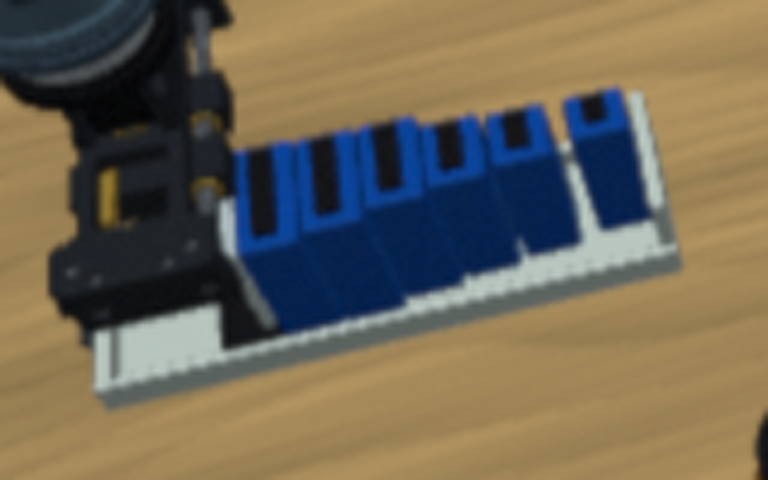

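Closing nicely, ~4.5 N. Remaining gap ≈9 mm; continue until force rises.

Call:
step_arm(deltas=[[[3,0,0],0,1],[[5,0,0],0,1],[[7,0,0],0,1],[[8,0,0],0,1],[[9,0,0],0,1]])

```text
time: 32.45
tool_pos: [0.5176, -0.2567, 0.0622]
tool_rot: [0.733, 0.68, -0.0, 0.001]
wrist_force: [1.5, -5.4, 2.2]
width: 0.0005
```

Call:
step_arm(deltas=[[[1,0,0],0,1],[[2,0,0],0,1],[[2,0,0],0,1]])

```text
time: 32.75
tool_pos: [0.5177, -0.2545, 0.0621]
tool_rot: [0.733, 0.68, -0.0, 0.0]
wrist_force: [0.4, -4.6, 2.8]
width: 0.0006
```

Call:
step_arm(deltas=[[[1,0,0],0,1],[[2,0,0],0,1],[[3,0,0],0,1],[[3,0,0],0,1]])

```text
time: 33.15
tool_pos: [0.5178, -0.2538, 0.0622]
tool_rot: [0.734, 0.68, -0.001, 0.002]
wrist_force: [2.0, -9.5, 0.1]
width: 0.0003
```

Run:
```python
from h import *
i,im=snap('scene','s9'); crop(im,60,190,220,290,4.8,'s9c')
s,p,M=tool();print(p,yaw(),s['width'],trinv(p),s['wrist_force'])
```

```text
[ 0.51778937 -0.25382396  0.06223318] -4.375547538796499 0.0005921831005110706 [ 0.00090181 -0.05991432  0.06223318] [  2.7783951  -10.02844786  -0.92589301]
```

View pics/s9c.png

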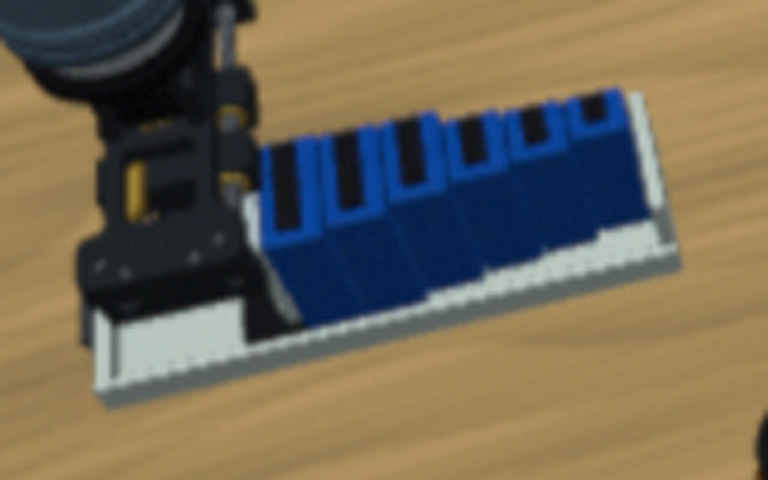

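Call:
step_arm(deltas=[[[1,0,0],0,1],[[2,0,0],0,1],[[3,0,0],0,1],[[3,0,0],0,1]])

```text
time: 33.6
tool_pos: [0.5178, -0.2538, 0.0624]
tool_rot: [0.734, 0.679, -0.002, 0.004]
wrist_force: [1.9, -17.2, -5.1]
width: 0.0001
```

Call:
step_arm(deltas=[[[0,0,0],0,1],[[-5,0,0],0,1],[[-20,0,0],0,1],[[-25,0,-30],0,1],[[-30,0,-75],0,0.9],[[-30,0,-120],0,0.7],[[-30,0,-135],0,0.4],[[-30,0,-135],0,0.3],[[-30,0,-135],0,0.3]])

```text
time: 34.5
tool_pos: [0.5151, -0.2768, 0.1955]
tool_rot: [0.733, 0.68, -0.0, -0.001]
wrist_force: [-0.2, -0.1, -1.2]
width: 0.0383
```

Run:
```python
from h import *
i,im=snap('wrist','w18');import pickle;pickle.dump(i,open('w18.pkl','wb'))
print(tool()[1],yaw()); crop(im,200,0,360,270,2.8,'w18c')
i,im=snap('scene','s10');crop(im,230,120,450,260,3.5,'s10c')
```

```text
[ 0.5147514  -0.27674565  0.1949922 ] -4.243099214047067
```

View pics/w18c.png

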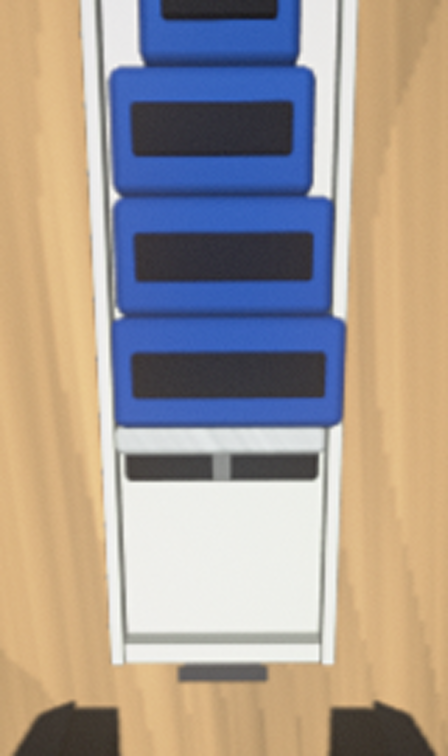

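View pics/s10c.png

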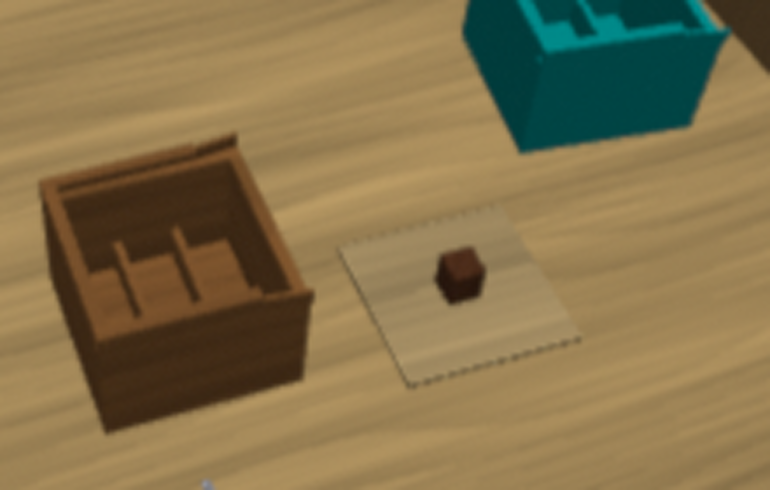

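Call:
step_arm(deltas=[[[40,0,-20],0,0.4],[[80,0,-40],0,0.4],[[120,0,-50],0,0.4],[[140,0,-50],0,0.4],[[140,0,-50],0,0.4],[[140,0,-50],0,0.4]])

```text
time: 35.2
tool_pos: [0.5256, -0.1384, 0.2458]
tool_rot: [0.733, 0.68, -0.001, -0.001]
wrist_force: [0.3, -1.3, 0.8]
width: 0.0532
```

Run:
```python
from h import *
i,im=snap('wrist','w19');import pickle;pickle.dump(i,open('w19.pkl','wb'))
print(tool()[1],yaw()); crop(im,200,60,360,330,2.8,'w19c'); print(delta([.585,.30,.30]))
```

```text
[ 0.52551338 -0.13938037  0.2460701 ] -4.343293000886762
[442.57654353  25.93928018 -54.36317602]
```

View pics/w19c.png

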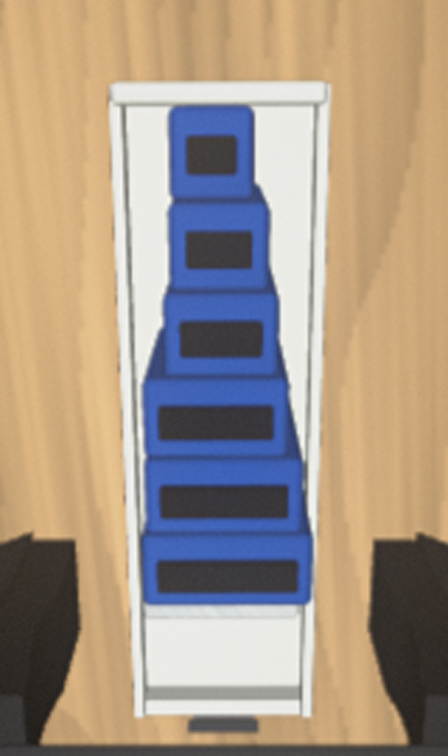

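Call:
step_arm(deltas=[[[45,3,-10],0,0.4],[[90,6,-20],-1,0.4],[[135,9,-30],-1,0.4],[[180,12,-40],-2,0.4],[[225,15,-50],-2,0.4],[[270,18,-54],-2,0.4],[[315,21,-54],-2,0.4],[[360,23,-54],-2,0.4],[[405,25,-54],-2,0.4],[[435,26,-54],-2,0.4],[[443,26,-54],-2,0.4],[[443,26,-54],-2,0.4]])

```text
time: 36.45
tool_pos: [0.5857, 0.3009, 0.2999]
tool_rot: [0.721, 0.693, -0.001, 0.0]
wrist_force: [1.1, -0.0, -0.1]
width: 0.0527
```

Call:
step_arm(deltas=[[[0,0,0],0,0.4],[[0,0,0],0,0.4]])

```text
time: 36.65
tool_pos: [0.586, 0.2986, 0.3012]
tool_rot: [0.722, 0.692, -0.0, 0.0]
wrist_force: [-0.0, -0.2, 0.3]
width: 0.0529
```

Run:
```python
from h import *
i,im=snap('wrist','w20');import pickle;pickle.dump(i,open('w20.pkl','wb'))
print(tool()[1],yaw()); crop(im,190,60,370,330,2.8,'w20c')
```

```text
[0.58587822 0.29911259 0.30128863] -2.4646343095305676
```

View pics/w20.png

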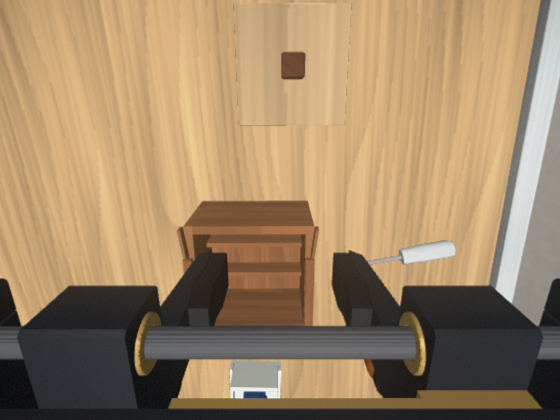

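View pics/w20c.png

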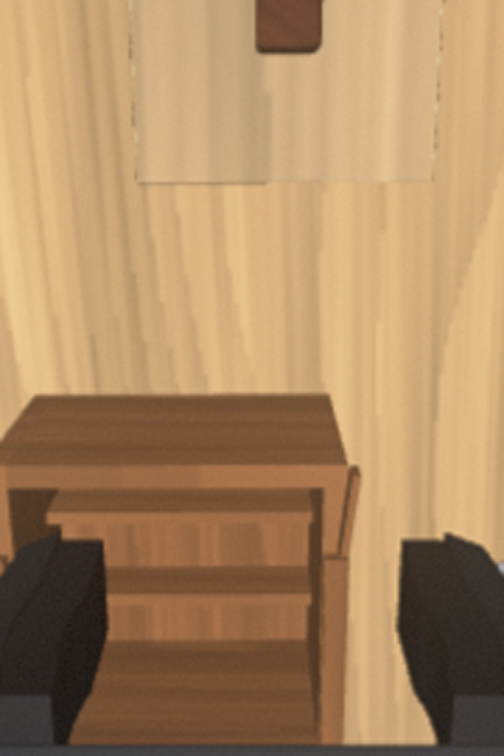

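Run:
```python
from h import *
import pickle; i=pickle.load(open('w20.pkl','rb'))
im=cv2.imread('pics/w20.png')[:,:,::-1];crop(im,225,0,360,135,5.5,'w20k')
q,r=fit(i,[(-.07,-.0705,.006),(.07,-.0705,.006),(-.07,.0705,.006),(.07,.0705,.006)],[(240,125.5),(346,125),(235,2.5),(350.5,2.5)],[.59,.38,0]);print('lid',q,np.degrees(q[2]),r.round(1).tolist())
h=.014
q,r=fit(i,[(-h,-h,.04),(h,-h,.04),(-h,h,.04),(h,h,.04)],[(281.7,78),(304.3,78),(281,52),(305,52)],[.59,.38,0]);print(q,np.degrees(q[2]),r.round(1).tolist())
print(delta([q[0],q[1],.0125]),delta([.5905,.3805,.0125]))
```

```text
lid [ 0.60818911  0.41567321 -0.03755909] -2.151977437690008 [[-0.1, -0.2], [-0.4, -0.4], [-0.5, 0.8], [2.0, -0.1]]
[ 0.60670761  0.41518319 -0.03892122] -2.2300217092516887 [[-0.8, 0.2], [0.5, 0.1], [-0.2, -0.1], [0.3, -0.2]]
[117.00531197  15.74881531 288.73318229] [ 81.65723789   1.04767205 288.74753762]
```

View pics/w20k.png

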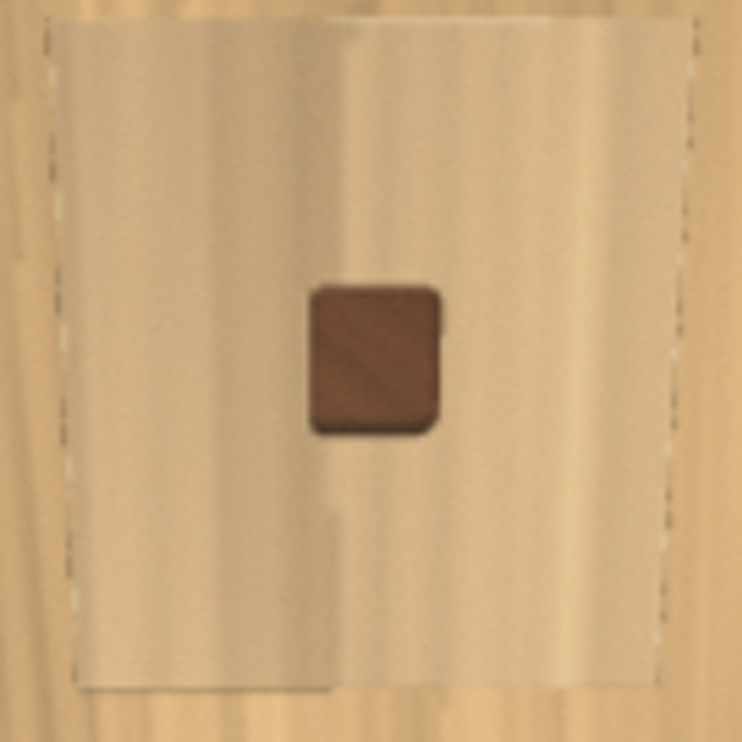

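Call:
step_arm(deltas=[[[35,5,30],0,0.4],[[75,10,70],0,0.4],[[105,14,115],0,0.4],[[116,16,160],0,0.4],[[117,16,195],0,0.4],[[117,16,200],0,0.4],[[117,16,200],0,0.4]])

```text
time: 37.4
tool_pos: [0.6062, 0.4161, 0.101]
tool_rot: [0.722, 0.692, -0.001, 0.0]
wrist_force: [-0.3, -0.1, 1.3]
width: 0.053
```

Run:
```python
from h import *
i,im=snap('wrist','w21');print(tool()[1],yaw(),delta([.6067,.4152,.0125]))
h=.014
print(proj(i,T(.6067,.4152,-.0389,[(-h,-h,.04),(h,-h,.04),(-h,h,.04),(h,h,.04)])).round(1).tolist())
```

```text
[0.60755619 0.41676185 0.10317217] -2.374613878744132 [-1.64083731 -0.99600084 90.66935156]
[[260.4, 243.1], [300.4, 243.0], [259.5, 205.2], [301.1, 205.1]]
```

View pics/w21.png

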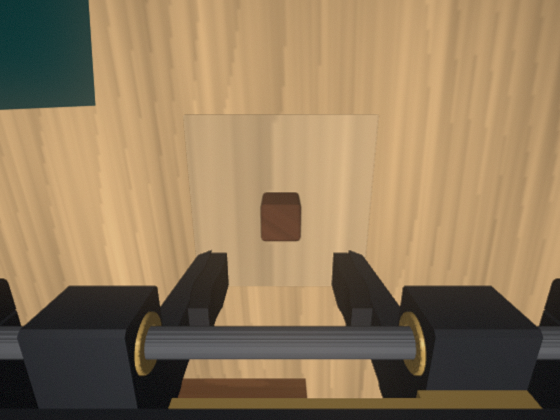

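Call:
step_arm(deltas=[[[-1,0,40],0,0.4],[[-1,0,70],0,0.4],[[-1,0,84],0,0.4],[[-1,0,89],0,0.4],[[-1,0,90],0,0.4],[[-1,0,90],0,1],[[-1,0,90],0,1],[[-1,0,90],0,1],[[-1,0,90],0,1],[[-1,0,90],0,1]], force=30)

```text
time: 38.45
tool_pos: [0.6065, 0.4171, 0.012]
tool_rot: [0.721, 0.693, 0.001, 0.0]
wrist_force: [-0.6, -0.4, 5.9]
width: 0.0274
```

Run:
```python
from h import *
i,im=snap('wrist','w22');s,p,M=tool();print(p,yaw(),s['width'],s['wrist_force'])
```

```text
[0.60641174 0.41712024 0.01195054] -2.278915917510558 0.027166210723315574 [-1.31899193 -0.73292511  6.11250583]
```

View pics/w22.png

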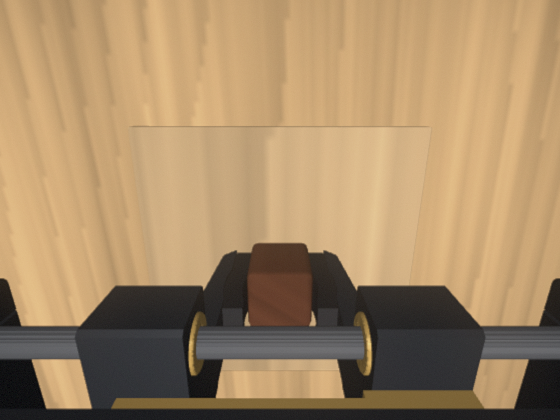

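Run:
```python
from h import *
print(delta([.5495,.312,.135]),delta([.5495,.312,.1115]))
```

```text
[-107.20417665  -52.57806065 -123.17951206] [-107.22249072  -52.59880813  -99.67952836]
```

Call:
step_arm(deltas=[[[0,0,-10],0,1],[[0,0,-40],0,1],[[0,0,-80],0,1],[[-10,-5,-115],0,1],[[-35,-18,-123],0,1],[[-65,-33,-123],0,1],[[-90,-45,-123],0,1],[[-103,-51,-123],0,1],[[-107,-53,-123],0,1],[[-107,-53,-123],0,1],[[-107,-53,-123],0,1]])

```text
time: 39.6
tool_pos: [0.5489, 0.3132, 0.1341]
tool_rot: [0.721, 0.693, 0.0, -0.0]
wrist_force: [0.3, 0.6, -2.8]
width: 0.0278
```

Run:
```python
from h import *
s,p,M=tool();print(p,yaw(),s['width'],delta([.5495,.312,.1115]))
i,im=snap('scene','s11');crop(im,220,120,400,260,4.2,'s11c')
```

```text
[0.54894745 0.31317427 0.13410792] -2.2232562791870794 0.027798629367227795 [-1.16918126  0.58896149 22.60726258]
```

View pics/s11c.png

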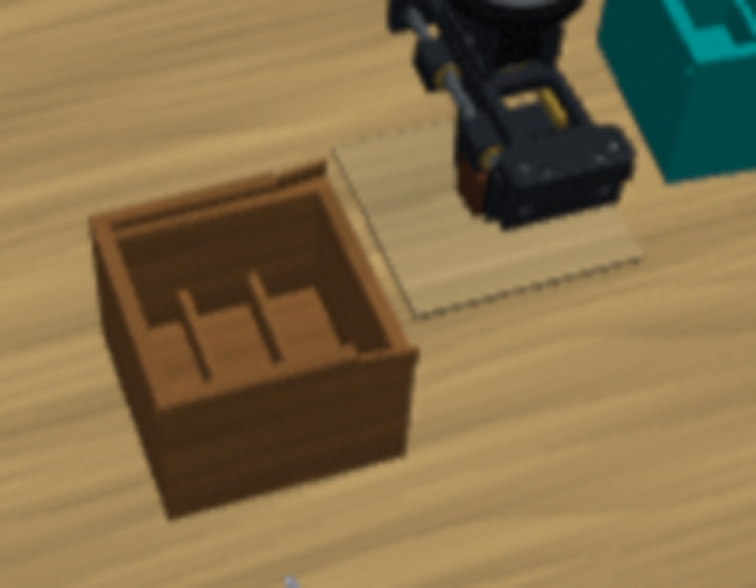

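Run:
```python
from h import *
i=camera_info('scene');k=4.2
c=lambda p:[(p[0]+.5)/k-.5+220,(p[1]+.5)/k-.5+120]
for p in((333,150),(418,318),(642,258)): print(inv(.5444,.166,-.0389,onz(i,c(p),.125)))
```

```text
[[-0.07025693  0.07641965  0.125     ]]
[[0.06924401 0.07692024 0.125     ]]
[[0.06833042 0.21506548 0.125     ]]
```

Call:
step_arm(deltas=[[[-6,0,2],0,1],[[-12,0,8],0,1],[[-12,0,14],0,1],[[-12,0,18],0,1],[[-12,0,21],0,1],[[-12,0,22],0,1],[[-12,0,22],0,1]])

```text
time: 40.35
tool_pos: [0.5482, 0.3001, 0.1119]
tool_rot: [0.721, 0.693, -0.0, -0.0]
wrist_force: [-0.7, -0.2, -1.4]
width: 0.0277
```

Run:
```python
from h import *
s,p,M=tool();print(p,yaw(),s['width'],s['wrist_force'],inv(.5444,.166,-.0389,p))
i,im=snap('scene','s12');crop(im,220,120,400,260,4.2,'s12c')
i,im=snap('wrist','w23')
```

```text
[0.5481826  0.30011839 0.11186714] -2.2699207766853475 0.027687459820667625 [-0.74159732 -0.2400119  -1.4150135 ] [[-0.00143615  0.13416404  0.11186714]]
```

View pics/s12c.png

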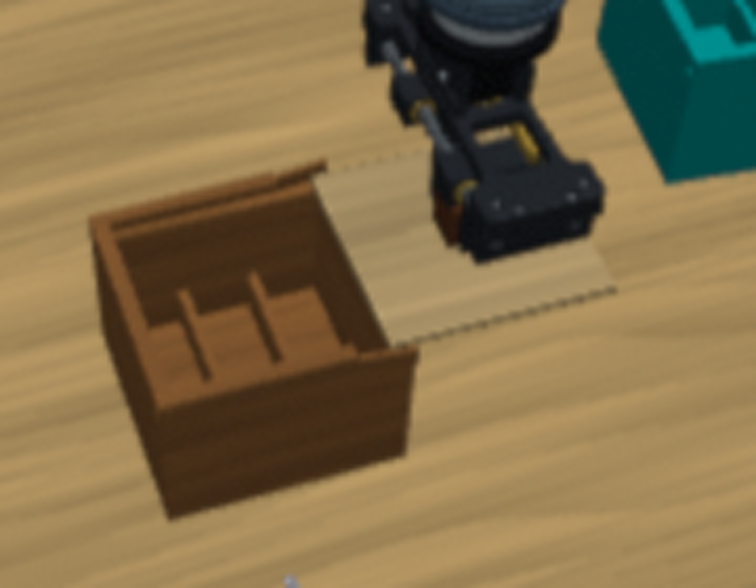

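Run:
```python
from h import *
i,im=snap('side','d2');crop(im,180,150,360,300,4.2,'d2c')
```

```text
(no output)
```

View pics/d2c.png

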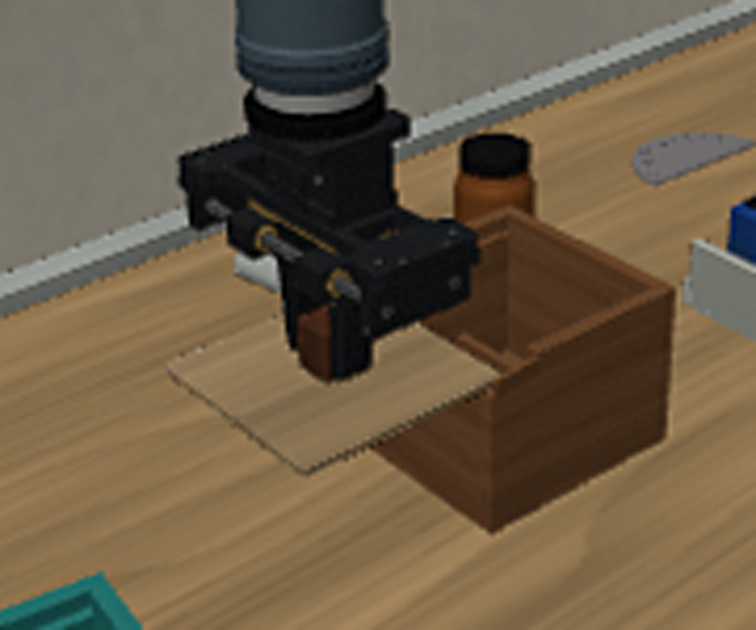

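Call:
step_arm(deltas=[[[-4,1,0],0,1],[[-9,1,0],0,1],[[-15,1,0],0,1],[[-21,1,0],0,1],[[-27,1,0],0,1],[[-33,1,0],0,1],[[-38,1,0],0,1],[[-38,1,0],0,1]])

```text
time: 41.3
tool_pos: [0.5479, 0.2608, 0.1121]
tool_rot: [0.722, 0.692, -0.0, 0.0]
wrist_force: [0.1, 0.7, -1.2]
width: 0.0275
```

Leading edge should be ~15 mm under the lips with no resistance. Quick look, then on.

Run:
```python
from h import *
i,im=snap('wrist','w24')
i,im=snap('scene','s13');crop(im,220,120,400,260,4.2,'s13c')
```

```text
(no output)
```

View pics/s13c.png

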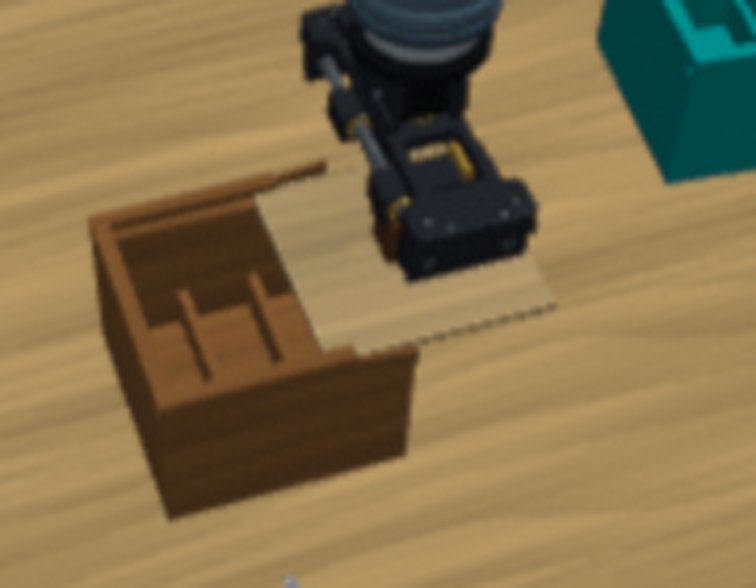

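Call:
step_arm(deltas=[[[-6,0,0],0,1],[[-14,0,0],0,1],[[-22,0,0],0,1],[[-30,0,0],0,1],[[-38,0,0],0,1],[[-46,0,0],0,1],[[-54,0,0],0,1],[[-62,0,0],0,1],[[-70,0,0],0,1],[[-76,0,0],0,1],[[-80,0,0],0,1],[[-80,0,0],0,1]])

```text
time: 42.6
tool_pos: [0.5446, 0.1813, 0.1121]
tool_rot: [0.721, 0.693, -0.0, 0.0]
wrist_force: [-0.4, -0.7, -1.8]
width: 0.0277
```

Call:
step_arm(deltas=[[[-2,0,0],0,1],[[-4,0,0],0,1],[[-6,0,0],0,1],[[-7,0,0],0,1]])

```text
time: 43.0
tool_pos: [0.5442, 0.1748, 0.112]
tool_rot: [0.721, 0.693, -0.0, 0.0]
wrist_force: [0.8, -0.0, -1.2]
width: 0.0279
```

Call:
step_arm(deltas=[[[-1,0,0],0,1],[[-2,0,0],0,1],[[-3,0,0],0,1],[[-4,0,0],0,1],[[-4,0,0],0,1]])

```text
time: 43.5
tool_pos: [0.5441, 0.1711, 0.1121]
tool_rot: [0.721, 0.693, 0.0, -0.0]
wrist_force: [1.1, 0.6, -1.8]
width: 0.0278
```

Call:
step_arm(deltas=[[[-1,0,0],0,1],[[-2,0,0],0,1],[[-3,0,0],0,1],[[-4,0,0],0,1],[[-4,0,0],0,1]])

```text
time: 44.0
tool_pos: [0.544, 0.1709, 0.1125]
tool_rot: [0.72, 0.694, 0.002, -0.001]
wrist_force: [0.3, 9.4, -1.0]
width: 0.0275
```

Run:
```python
from h import *
i,im=snap('scene','s14');crop(im,220,140,340,250,6,'s14c')
```

```text
(no output)
```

View pics/s14c.png

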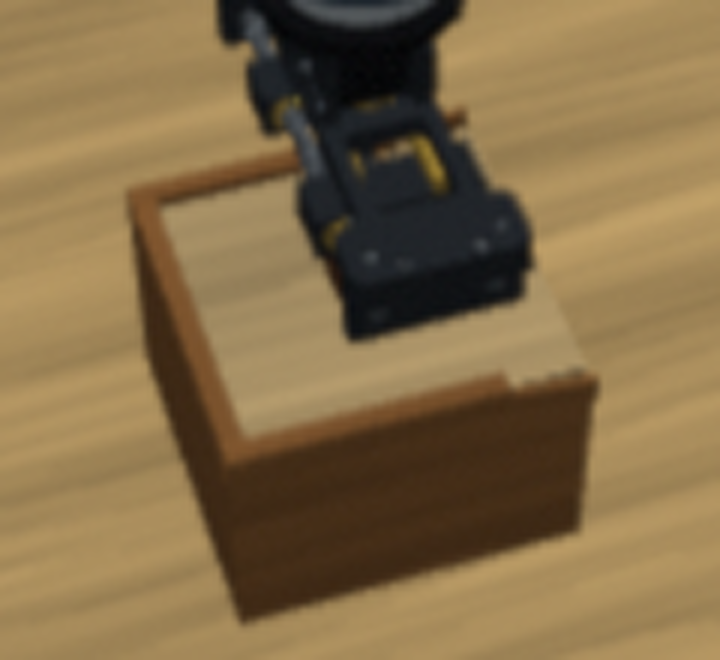

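Call:
step_arm(deltas=[[[4,0,1],0,1],[[4,0,2],0,1],[[4,0,2],0,0.4],[[4,0,2],0,0.4],[[4,0,2],0,0.4],[[4,0,2],0,0.4],[[4,0,-20],0,0.4],[[4,0,-60],0,0.4],[[-20,0,-105],0,0.4],[[-50,0,-150],0,0.4],[[-60,0,-190],0,0.4],[[-60,0,-195],0,0.4]])

```text
time: 45.25
tool_pos: [0.5444, 0.1042, 0.3127]
tool_rot: [0.723, 0.691, 0.004, 0.002]
wrist_force: [0.4, -0.9, 0.5]
width: 0.053
```

Call:
step_arm(deltas=[[[0,0,0],0,0.4],[[0,0,0],0,0.4],[[0,0,0],0,0.4]])

```text
time: 45.55
tool_pos: [0.5405, 0.1077, 0.3052]
tool_rot: [0.721, 0.693, -0.001, -0.001]
wrist_force: [0.2, 0.2, -0.4]
width: 0.0528
```

Run:
```python
from h import *
i,im=snap('wrist','w25');crop(im,190,45,370,215,4,'w25c');import pickle;pickle.dump(i,open('w25.pkl','wb'))
i,im=snap('scene','s15');print(read_state()['wrist_force'])
```

```text
[ 0.58478391 -0.19523777  0.02310398]
```

View pics/w25c.png

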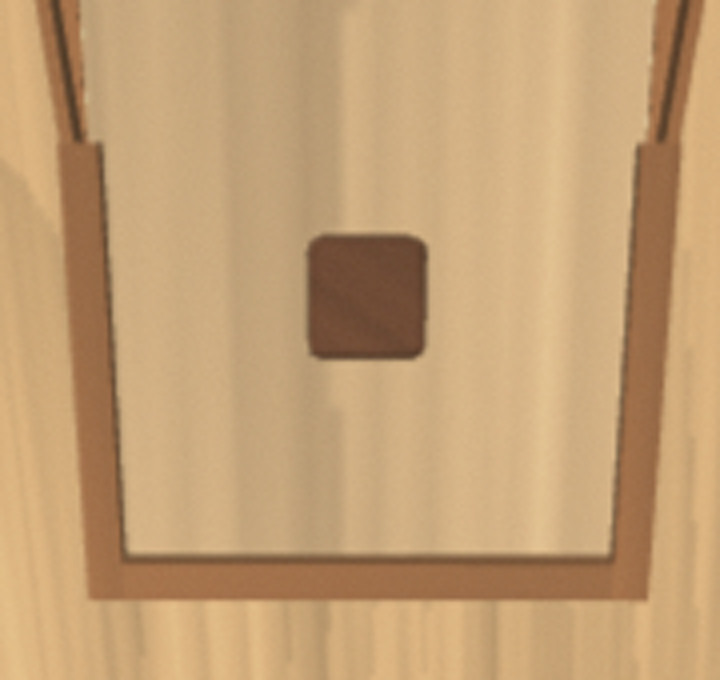

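View pics/s15.png

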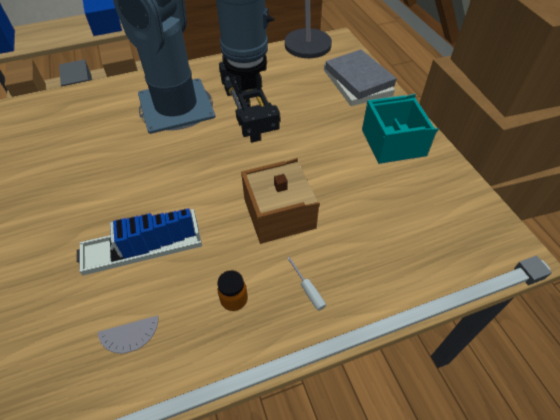

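Lid shut (knob at the same offset as at the start), row tight, bystanders in place. Quick numeric check, then sign off.

Run:
```python
from h import *
import pickle; i=pickle.load(open('w25.pkl','rb'))
c=lambda p:[(p[0]+.5)/4-.5+190,(p[1]+.5)/4-.5+45]
q,r=fit(i,[(-.076,-.076,.113),(.076,-.076,.113),(-.076,.04,.113),(.076,.04,.113)],[c(p) for p in[(88,600),(648,600),(58,143),(682,143)]],[.545,.167,0]);print('box',q)
h=.014
k,r=fit(i,[(-h,-h,.138),(h,-h,.138),(-h,h,.138),(h,h,.138)],[c(p) for p in[(309,359),(425,359),(307,235),(427,235)]],[.545,.167,0]);print('lid in box',inv(*q,[k[0],k[1],0]))
i=pickle.load(open('w19.pkl','rb'))
c=lambda p:[(p[0]+.5)/2.8-.5+200,(p[1]+.5)/2.8-.5+60]
for n,pp in((1,[(170,105),(254,105),(169,196),(252,196)]),(2,[(170,202),(269,202),(169,291),(268,291)]),(3,[(166,295),(277,295),(166,376),(276,376)]),(5,[(144,380),(286,380),(144,457),(287,457)]),(6,[(146,462),(302,462),(146,533),(305,533)]),(7,[(143,538),(311,538),(143,604),(309,603)])):
    P=np.array([trinv(onz(i,c(p),.090)) for p in pp]);print(n,P.mean(0).round(4))
print('foll face',[trinv(onz(i,c(p),.085)).round(4) for p in((146,606),(300,606))])
print(sign_off())
```

```text
box [ 0.54449547  0.16526304 -0.03953049]
lid in box [[-0.00057962  0.00502475  0.        ]]
1 [-0.0039  0.124   0.09  ]
2 [-0.0015  0.0934  0.09  ]
3 [-0.0009  0.0632  0.09  ]
5 [-0.0031  0.0332  0.09  ]
6 [0.0002 0.0029 0.09  ]
7 [ 0.0008 -0.0268  0.09  ]
foll face [array([-0.0301, -0.0445,  0.085 ]), array([ 0.029 , -0.0445,  0.085 ])]
the job is handed in; nothing more can be done
None
```

The job is done and handed in, and my last checks were inside every limit I could measure. `sign_off` gives no verdict.

- **Lid off:** I slid the lid out and laid it flat on the board. It was later knocked about 4 cm while I was working at the tray. I measured it again before picking it up.
- **Bodies filed:** The box held only cart2 and cart6; cart4 was absent. I moved the neighbours apart and stood cart2 between cart1 and cart3, and cart6 between cart5 and cart7.
- **Row closed:** I pushed the follower home until the force rose to about 17 N. The bodies then measured 30 to 31 mm apart, square in the pictures. The narrowest was at tray y of about +0.124 m, and the follower face sat about 18 mm from the middle of cart7 (limit 20 mm).
- **Lid back on:** I slid it in until it met its stop, then released it. It measured x −0.6 mm, y +5.0 mm in the box frame; fully shut is +5.5 mm.
- **Bystanders:** The jar, screwdriver and protractor look unmoved in the last picture. I did not measure them again.

No check failed. My readings were about 2 mm uncertain, and two gaps showed it. At the first grasp the knob looked 2 mm off its nominal place. The bodies sat about 2 to 4 mm off the tool centre in the gripper, which I corrected before lowering them.

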